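# Pack the film cans by length and draw the case latch shut

## Robot

A 7-joint arm with a two-finger parallel gripper is mounted at the origin on the work surface; the furniture and walls round the work are solid. World frame = base frame: x ahead of the robot, y to its left, z up, the work surface at z = 0. Lengths are in m, angles in degrees, forces in N, time in s.
With the tool pointing down it reaches from about 0.425 to 1.025 m from the base axis. Payload 9.4 kg.
Tool frame: the origin (TCP) lies on the mounting face of the last link; the fingertips stand 186 mm ahead of it and the grasp point (between the pads) lies 167 mm ahead of it; z points along the fingers, y is the line along which they close (so a half turn about z gives the same grasp; the last joint's range is limited). The gripper opens to 93 mm and grips with 3 to 60 N. Pads are 15 mm wide; open, the fingers measure 128 mm over their backs; the gripper's body (75 mm by 188 mm) begins 65 mm behind the grasp point.
Start: joints at [-75.04, 34.337, -0.143, 91.639, 0.103, 54.024, -4.572], TCP at [0.24, 0.684, 0.405] pointing down, gripper open.
Joint ranges: [-147.43, 147.43], [-19.82, 112.94], [-74.19, 73.91], [6.32, 146.72], [-59.91, 239.91], [6.04, 106.73], [-150.56, 150.56]. Speed limits (degrees/s): [127.2, 127.2, 172.46, 172.46, 180, 180, 180].

## Interface

Orientations are given as [roll, pitch, yaw] about the fixed x, y, z axes, in that order (R = Rz(yaw) Ry(pitch) Rx(roll)).
In Python, from plant import ctrl, eyes gives the robot as it stands.
- The arm moves only by the tool play_rows, never from a script. Its arguments are lists of equal length, an entry for each row: "angular": the turn, a rotation vector about the tool's x, y, z in degrees, a list of three; "slide": the shift along the tool's x, y, z in mm, a list of three; "fingers": the finger opening in mm, from 0 to 93. In form: {"angular": [[rx, ry, rz], ...], "slide": [[dx, dy, dz], ...], "fingers": [fingers, ...]}. A call has 1 to 10 rows; each row shifts and turns the commanded pose from where the row before left it, along the tool's axes as they then stand; what a row does not reach is not made up. A row lasts 1/10 s, in which the tool goes at most 50 mm and 8.59 degrees, less where a joint would pass 70% of its speed; a pose out of reach is approached as far as the arm can. A call with a gripper value outside its range is refused whole. The fingers move at their own pace and stop on an object; the grip force is fixed at half the most. Time passes only in rows, so rows that do not move let the fingers close. It gives the time, the measured TCP pose, the force, the opening and the grip force at its end, in the units of the state.
- ctrl.read_state(): the state, without advancing time (a new reading comes with each control period).
- eyes.read_camera(name): name is "side" or "top"; returns a dict with "frame" (480x640x3 uint8, red, green, blue), "z_map" (480x640 float32, m along the optical axis (not along the pixel's ray), 0 where there is no reading), "fx", "fy", "cx", "cy" (pixels), "k1" (the pictures are not rectified: a ray, as slopes to the right and down, at radius r is drawn at 1 + k1 r^2 times it, then the intrinsics apply), "rvec" (rotation vector, rad) and "tvec" (3), from world to camera coordinates, as OpenCV has them. Camera axes: x right, y down, z forward; pixel columns grow to the right and rows downward; lengths in m; the calibration is good to about 2 mm. A picture is of the moment at which its call begins.
- ctrl.close_job(): hands the job in; it is judged then, once.
The state is a dict: "time": time; "joints": joint angles; "dq": joint speeds; "joint_torque": joint torques, N m; "tcp_pos": TCP position; "tcp_rot": TCP orientation; "force": force on the tool from outside, world axes, zero at the start; "torque": the same for the moment, N m; "grip_width": finger opening in m; "grip_force": force on a finger pad.
Only numpy, scipy, OpenCV 4.12 (cv2) and the standard library are available. Lean on these libraries where they do the work, as an engineer would, in place of code of your own. Each camera call takes 0.05 s, during which the arm holds its last target. There are 200 camera calls.

## Task

Pack all the film cans standing on the worktop upright into the grey film case: the short ones in the row with the packing block, the tall ones in the deep row. Then close the lid, hook the latch's wire loop over the keeper on the lid, and press the lever down flat so that the latch snaps tight over center.

Things in the scene. Friction and masses are not known exactly. Their poses are not given: they have to be found in the camera images.
- case: grey film case, fixed to the worktop, 136 mm wide (its x) by 210 mm long (its y), walls 85 mm high; origin at the middle of its underside. Inside are two open rows, each 60 mm wide and 200 mm long, running along the case's y at x = +33 mm and x = -33 mm, parted by a divider 66 mm high. Its floor is 8 mm above the worktop. The lid is hinged on the +x side; the latch stands on a bracket on the -x side, at y = 0, the bracket's top 89 mm above the worktop
- step: wooden packing block, 33 mm high, that fills the floor of one of the two rows (which one varies); origin at the middle of its underside, x across the row, y along it. Fixed. Short cans stand on it, so that all the caps in the case come to one height; a tall can on it stops the lid from closing
- pad: wooden floor board, 3 mm thick, in the other, deep row; origin at the middle of its underside, x across the row, y along it. Fixed. Tall cans stand on it
- lid (a joint): angle of the lid, 0 closed on the rim, 1.95 fully open (leaning back past upright). It is a hood 40 mm deep with a flange and the keeper on its free side. Stiff, damped hinge (0.1 N m): it stays near upright, and sinks shut slowly by itself once swung well past upright toward closed
- lid_hinge (a point): middle of the lid's hinge axis, 85 mm above the worktop; the axis runs along the case's y
- lid_edge (a point): middle of the outer edge of the lid's flange, 174 mm from the hinge axis, on the lid's rim plane; the flange is 4 mm thick, 74 mm wide along y and juts 32 mm from the hood. With the lid open this is its top. The lid's outside (back when open) lies up to 45 mm from the rim plane
- keeper_seat (a point): where the loop's cross bar sits once hooked and drawn tight: on the lid, hard against the hinge side of the keeper's upright post, 6 mm above the flange. Axes as the case's when the lid is closed. The keeper is a steel hook 24 mm wide (along y) and 14.5 mm high over the flange; its lip overhangs the seat by 3.5 mm toward the hinge at 10.5 mm above the flange. From the seat to the lid's hood wall there are 26 mm
- lever (a joint): angle of the latch lever: 0 lying flat on the bracket, pointing away from the lid; it grows as the tip is raised, 1.57 upright, 1.9 fully thrown over toward the lid. Stays where it is left. At 1.5 or more the loop can pass the keeper's lip; about 2 to 4 N at the tip press it down against the spring, and it snaps over center just before flat
- lever_pivot (a point): middle of the lever's hinge axis (along the case's y), 101 mm above the worktop
- lever_tip (a point): top face of the lever's turned-up end, 62 mm from the pivot; the lever is a steel plate 24 mm wide, 4 mm thick and 66 mm long, its outer face up when flat, facing the lid when raised
- loop (a joint): angle of the wire loop to the lever (about the same axis direction as the lever). lever + loop = angle of the loop below level, pointing to the lid: 0 level, -1.57 straight up. Light: it stays where it is while it stands steeply (more than about 60 degrees above level), as at the start, clear of the lid; once tipped lower toward the lid it drops down by its own weight
- loop_bar (a point): middle of the loop's cross bar: 6 mm wire, 52 mm long along the case's y, 56 mm from the loop's pivot, joined at both ends to the side wires (52 mm apart), which pass outside lever and keeper. The loop's pivot rides on the lever 20 mm from the lever's pivot: with the lever flat it lies 20 mm from the pivot away from the lid and 3 mm lower, and it turns with the lever (upright: 20 mm above the pivot)
- loop_spring (a joint): how far the loop is drawn out of its two spring barrels (m): 0 slack, about 0.004 when the latch is tight (14 N)
- short_1_center (a point): upright aluminium film can of the shorter length, 76 mm high: body 48 mm across and 56 mm high, above it a knurled screw cap 34 mm across and 20 mm high to hold it by, and a weighted foot, under 0.25 kg; the point is its centre, half-way up; absent in some starts
- short_2_center (a point): upright aluminium film can of the shorter length, 76 mm high: body 48 mm across and 56 mm high, above it a knurled screw cap 34 mm across and 20 mm high to hold it by, and a weighted foot, under 0.25 kg; the point is its centre, half-way up; absent in some starts
- short_3_center (a point): upright aluminium film can of the shorter length, 76 mm high: body 48 mm across and 56 mm high, above it a knurled screw cap 34 mm across and 20 mm high to hold it by, and a weighted foot, under 0.25 kg; the point is its centre, half-way up; absent in some starts
- tall_1_center (a point): upright aluminium film can of the longer length, 106 mm high: body 48 mm across and 86 mm high, above it a knurled screw cap 34 mm across and 20 mm high to hold it by, and a weighted foot, under 0.25 kg; the point is its centre, half-way up; absent in some starts
- tall_2_center (a point): upright aluminium film can of the longer length, 106 mm high: body 48 mm across and 86 mm high, above it a knurled screw cap 34 mm across and 20 mm high to hold it by, and a weighted foot, under 0.25 kg; the point is its centre, half-way up; absent in some starts
- tall_3_center (a point): upright aluminium film can of the longer length, 106 mm high: body 48 mm across and 86 mm high, above it a knurled screw cap 34 mm across and 20 mm high to hold it by, and a weighted foot, under 0.25 kg; the point is its centre, half-way up; absent in some starts
Things that resemble listed ones, but are neither listed nor needed, are in the scene too. What is shaped like the part that bears tall_3_center but green or turquoise is not meant.

How it is judged (in metres and radians):
On the way, in this order (a step that is already met when the one before it is completed fails the run):
1. every can stands upright in the row for its length, let go, the lid still open (x of short_1_center in the frame of step between -0.014 and 0.014 m and y of short_1_center in the frame of step between -0.08 and 0.08 m and z of short_1_center in the frame of step between 0.065 and 0.077 m and angle between each of short_1_center, short_2_center, short_3_center, tall_1_center, tall_2_center, tall_3_center's own z axis and vertical below 0.12 rad and x of short_2_center in the frame of step between -0.014 and 0.014 m and y of short_2_center in the frame of step between -0.08 and 0.08 m and z of short_2_center in the frame of step between 0.065 and 0.077 m and x of short_3_center in the frame of step between -0.014 and 0.014 m and y of short_3_center in the frame of step between -0.08 and 0.08 m and z of short_3_center in the frame of step between 0.065 and 0.077 m and x of tall_1_center in the frame of pad between -0.014 and 0.014 m and y of tall_1_center in the frame of pad between -0.08 and 0.08 m and z of tall_1_center in the frame of pad between 0.05 and 0.062 m and x of tall_2_center in the frame of pad between -0.014 and 0.014 m and y of tall_2_center in the frame of pad between -0.08 and 0.08 m and z of tall_2_center in the frame of pad between 0.05 and 0.062 m and x of tall_3_center in the frame of pad between -0.014 and 0.014 m and y of tall_3_center in the frame of pad between -0.08 and 0.08 m and z of tall_3_center in the frame of pad between 0.05 and 0.062 m and contact force between the fingers and short_1 below 0.1 N and contact force between the fingers and short_2 below 0.1 N and contact force between the fingers and short_3 below 0.1 N and contact force between the fingers and tall_1 below 0.1 N and contact force between the fingers and tall_2 below 0.1 N and contact force between the fingers and tall_3 below 0.1 N and value of joint lid above 1 rad), for 0.2 s.
2. the lid is closed on the rim and the loop's cross bar lies behind the keeper, the lever still raised (value of joint lid below 0.05 rad and x of loop_bar in the frame of keeper_seat between -0.003 and 0.014 m and z of loop_bar in the frame of keeper_seat between -0.012 and 0.003 m and value of joint lever above 0.8 rad), for 0.1 s.
3. the lever is pressed flat, past center, and the loop is drawn tight on the keeper (value of joint lid below 0.03 rad and value of joint lever below 0.06 rad and value of joint loop_spring above 0.0015 m and x of loop_bar in the frame of keeper_seat between -0.004 and 0.005 m and z of loop_bar in the frame of keeper_seat between -0.01 and 0.004 m), for 0.2 s.
At the end, for the whole second after the job is handed in: Short cans stand on the packing block, tall ones on the deep row's board (upright, within 14 mm of the row's middle line); lid closed (under 0.03 rad), loop bar in the keeper (within 5 mm), its spring drawn out over 1.5 mm, lever flat (under 0.06 rad) (all of step 3 and x of short_1_center in the frame of step between -0.014 and 0.014 m and y of short_1_center in the frame of step between -0.08 and 0.08 m and z of short_1_center in the frame of step between 0.065 and 0.077 m and angle between each of short_1_center, short_2_center, short_3_center, tall_1_center, tall_2_center, tall_3_center's own z axis and vertical below 0.12 rad and x of short_2_center in the frame of step between -0.014 and 0.014 m and y of short_2_center in the frame of step between -0.08 and 0.08 m and z of short_2_center in the frame of step between 0.065 and 0.077 m and x of short_3_center in the frame of step between -0.014 and 0.014 m and y of short_3_center in the frame of step between -0.08 and 0.08 m and z of short_3_center in the frame of step between 0.065 and 0.077 m and x of tall_1_center in the frame of pad between -0.014 and 0.014 m and y of tall_1_center in the frame of pad between -0.08 and 0.08 m and z of tall_1_center in the frame of pad between 0.05 and 0.062 m and x of tall_2_center in the frame of pad between -0.014 and 0.014 m and y of tall_2_center in the frame of pad between -0.08 and 0.08 m and z of tall_2_center in the frame of pad between 0.05 and 0.062 m and x of tall_3_center in the frame of pad between -0.014 and 0.014 m and y of tall_3_center in the frame of pad between -0.08 and 0.08 m and z of tall_3_center in the frame of pad between 0.05 and 0.062 m and linear speed of each of short_1, short_2, short_3, tall_1, tall_2, tall_3 below 0.02 m/s); the robot touches nothing.
Of short_1, tall_1, short_2, tall_2, short_3, tall_3 only 4 to 6 are there at a start; the rules pass over those that are not, and their reading is None.
At some moment in a run one of short_1, tall_1, short_2, tall_2, short_3, tall_3 may be knocked a few centimetres aside while the robot is not near it.
It also fails if it takes over 210 s, if anything falls off the work surface, if the arm or the gripper's body presses on something with over 40 N, if the wrist force passes 120 N, or if a joint passes its speed limit or range.

## Working session

There is one attempt and no reset: what is moved stays moved. The work goes in short steps, Python scripts to look and compute and a tool call to move; the robot and the scene stay as the last step left them, time stands still between calls to the robot, and variables do not carry over. Pictures are saved under pics/ and viewed, at most 14 in all, crops included, and the job is handed in when it is done.

Besides the shell and the picture viewer there is one more tool, called after ">>>" by a JSON object that holds its "op" and its "data". play_rows: Moves the arm, as the interface text tells. Its arguments: {"type":"object","properties":{"angular":{"type":"array"},"slide":{"type":"array"},"fingers":{"type":"array"}},"required":["angular","slide","fingers"]}

```bash
mkdir -p pics; ls; cat > h.py <<'E'
import numpy as np, cv2
from plant import ctrl, eyes
from scipy.spatial.transform import Rotation as Ro
def cam(n):
    c=eyes.read_camera(n); c['R']=cv2.Rodrigues(np.array(c['rvec'],float))[0]; c['t']=np.array(c['tvec'],float).ravel(); return c
def slopes(c,u,v):
    x=(np.asarray(u,float)-c['cx'])/c['fx']; y=(np.asarray(v,float)-c['cy'])/c['fy']
    a,b=x.copy(),y.copy()
    for _ in range(20):
        s=1+c['k1']*(a*a+b*b); a,b=x/s,y/s
    return a,b
def onplane(c,u,v,z):
    a,b=slopes(c,u,v); d=np.stack([a,b,np.ones_like(a)],-1)@c['R']; o=-c['R'].T@c['t']
    return o+d*((z-o[2])/d[...,2])[...,None]
def cloud(c):
    v,u=np.mgrid[0:480,0:640]; a,b=slopes(c,u,v); z=c['z_map']
    P=np.stack([a*z,b*z,z],-1); return (P-c['t'])@c['R']
def proj(c,P):
    q=np.atleast_2d(P)@c['R'].T+c['t']; a=q[:,0]/q[:,2]; b=q[:,1]/q[:,2]; s=1+c['k1']*(a*a+b*b)
    return np.stack([c['fx']*a*s+c['cx'],c['fy']*b*s+c['cy']],-1)
def save(c,n,box=None,k=1):
    f=c['frame'][:,:,::-1]
    if box: f=f[box[1]:box[3],box[0]:box[2]]
    cv2.imwrite('pics/'+n+'.png',cv2.resize(f,None,fx=k,fy=k,interpolation=cv2.INTER_CUBIC))
E
python3 - <<'E'
from h import *
for n in('top','side'):
    c=cam(n); save(c,n+'0'); print(n,-c['R'].T@c['t'],c['R'][2],c['fx'],c['k1'])
print(ctrl.read_state())
E
```

```text
pics
top [ 0.40403791 -0.05029891  0.93037255] [ 0.16150077  0.03245883 -0.98633865] 447.7120267904099 0.03425971651959216
side [0.45676136 0.45134032 0.97082221] [ 0.06343659 -0.48612562 -0.87158343] 536.7147784609358 -0.1495857072253964
{'time': 0.1, 'joints': array([-75.03947557,  34.37799088,  -0.14449869,  91.67311636,
         0.10450924,  54.0244379 ,  -4.56978078]), 'dq': array([-0.04794665, -0.10667515,  0.06408343, -0.0888751 ,  0.09292615,
        0.02714634, -0.00727851]), 'joint_torque': array([ 4.88199148e-03, -7.66562462e+01,  1.50246531e+00, -2.52937692e+01,
       -5.22206572e-02,  1.35513817e-02,  5.63810715e-05]), 'tcp_pos': array([0.24023008, 0.68387098, 0.40399111]), 'tcp_rot': array([-1.79925053e+02,  8.90347345e-03,  1.60650462e+02]), 'force': array([ 0.37507925, -0.47439107, -0.25787621]), 'torque': array([-0.01299381, -0.00357054, -0.09468471]), 'grip_force': 0.0, 'grip_width': 0.09251715780458147}
```

View pics/top0.png

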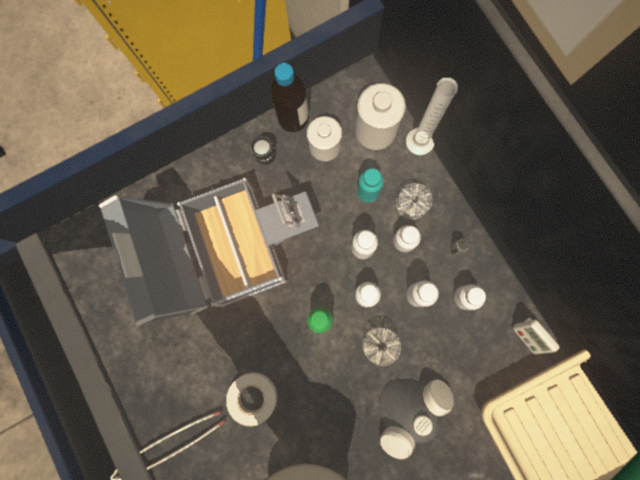

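View pics/side0.png

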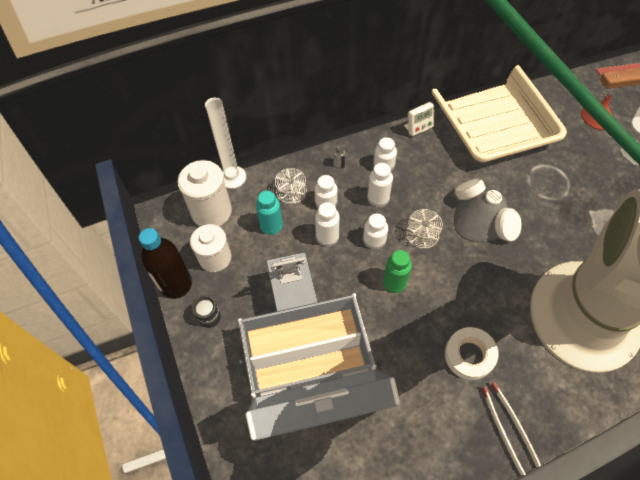

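```bash
python3 - <<'E'
from h import *
c=cam('top'); P=cloud(c); print('z ok',(c['z_map']>0).mean())
s=cam('side'); Q=cloud(s)
f=c['frame'].astype(int)
for n,(u,v) in dict(a=(365,240),b=(409,234),c=(369,290),d=(427,289),e=(475,293),turq=(371,178),green=(319,318)).items():
    w=P[v-16:v+20,u-16:u+20].reshape(-1,3); zt=np.percentile(w[:,2],97); m=abs(w[:,2]-zt)<.006
    print(n,w[m].mean(0).round(4),m.sum(),zt.round(4))
for n,(u,v) in dict(a=(327,210),b=(326,184),c=(376,221),d=(381,172),e=(386,147)).items():
    w=Q[v-16:v+20,u-16:u+20].reshape(-1,3); zt=np.percentile(w[:,2],97); m=abs(w[:,2]-zt)<.006
    print(n,w[m].mean(0).round(4),m.sum(),zt.round(4))
for (u,v) in [(215,250),(222,280),(245,240),(258,265),(232,240),(295,225),(289,210),(150,260),(248,180),(282,283)]: print((u,v),P[v,u].round(4))
print('side')
for (u,v) in [(300,330),(305,370),(303,346),(295,290),(290,270),(325,405)]: print((u,v),Q[v,u].round(4))
save(c,'caps',(180,160,500,340),2.5)
# save height image for case
w=P[160:340,90:330]; np.save('case.npy',w)
E
```

```text
z ok 0.9960026041666666
a [ 0.5421 -0.1098  0.1045] 248 0.1063
b [ 0.5571 -0.1968  0.0747] 233 0.0762
c [ 0.4441 -0.1168  0.0747] 241 0.0765
d [ 0.4458 -0.2227  0.1047] 266 0.1061
e [ 0.4408 -0.3169  0.0744] 269 0.0764
turq [ 0.6634 -0.1225  0.1045] 237 0.1062
green [ 0.3943 -0.024   0.1045] 270 0.1061
a [ 0.5405 -0.1086  0.1055] 202 0.1072
b [ 0.5556 -0.1959  0.0757] 176 0.078
c [ 0.4422 -0.1154  0.0755] 204 0.0773
d [ 0.4439 -0.2193  0.1054] 174 0.1069
e [ 0.4409 -0.3148  0.0755] 132 0.0792
(215, 250) [0.5343 0.1971 0.0089]
(222, 280) [0.4718 0.1794 0.0093]
(245, 240) [0.551  0.129  0.0383]
(258, 265) [0.5002 0.101  0.0376]
(232, 240) [0.5476 0.151  0.0577]
(295, 225) [0.5636 0.0197 0.132 ]
(289, 210) [0.5878 0.0295 0.1479]
(150, 260) [0.4973 0.2781 0.1392]
(248, 180) [ 0.6895  0.1353 -0.0024]
(282, 283) [0.4669 0.056  0.001 ]
side
(300, 330) [0.5598 0.116  0.0397]
(305, 370) [0.5418 0.1807 0.0087]
(303, 346) [0.547  0.1542 0.0657]
(295, 290) [0.5757 0.0587 0.0873]
(290, 270) [0.5881 0.0309 0.1096]
(325, 405) [0.4868 0.2918 0.2459]
```

View pics/caps.png

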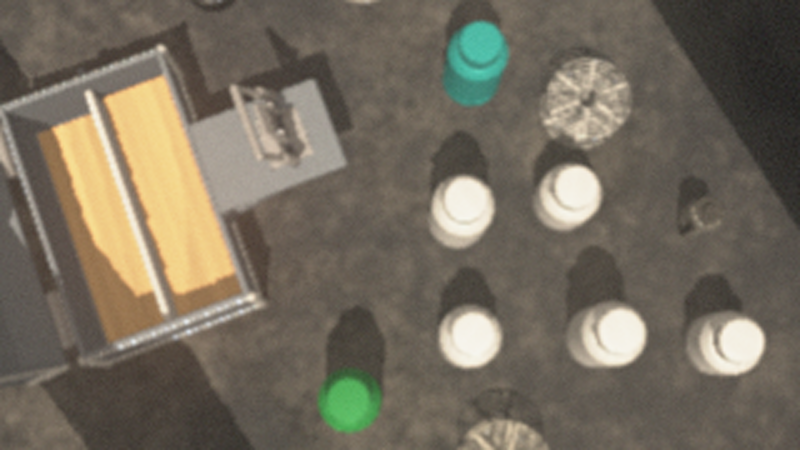

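```bash
cat > fit.py <<'E'
from h import *
def case():
    A=[];B=[]
    for n in('top','side'):
        c=cam(n);P=cloud(c).reshape(-1,3);C=c['frame'].reshape(-1,3).astype(int)
        wood=(C[:,0]-C[:,2]>45)&(P[:,0]>.4)&(P[:,0]<.68)&(P[:,1]>.03)&(P[:,1]<.27)&(P[:,2]<.045)&(P[:,2]>0)
        A.append(P[wood]);
        roi=(P[:,0]>.4)&(P[:,0]<.68)&(P[:,1]>-.03)&(P[:,1]<.33)
        B.append(P[roi])
        d=P[wood]; print(n,wood.sum(),d[d[:,2]>.025].mean(0),d[d[:,2]<.02].mean(0))
    return A,B
if __name__=='__main__':
    A,B=case()
    for a,b in zip(A,B):
        wc=a[:,:2].mean(0)
        d=b[(b[:,2]>.057)&(b[:,2]<.069)&(np.linalg.norm(b[:,:2]-[.54,.152],axis=1)<.13)]
        # robust line
        from numpy import polyfit
        m=np.ones(len(d),bool)
        for t in(.02,.01,.006,.004):
            p=polyfit(d[m,0],d[m,1],1); r=(d[:,1]-np.polyval(p,d[:,0]))/np.hypot(1,p[0]); m=abs(r)<t
        L=d[m]; e=np.array([1,p[0]])/np.hypot(1,p[0]); s=L[:,:2]@e
        n=np.array([-e[1],e[0]])
        print('div',p,np.degrees(np.arctan(p[0])),m.sum(),'s range',np.percentile(s,[1,99]),'n off',(L[:,:2]@n).mean())
        q=a[:,:2]@n-(L[:,:2]@n).mean(); print('wood n',np.percentile(q,[1,25,75,99]),'wood s',np.percentile(a[:,:2]@e,[.5,99.5]))
        rim=b[(b[:,2]>.079)&(b[:,2]<.088)]; rs=rim[:,:2]@e; rn=rim[:,:2]@n-(L[:,:2]@n).mean()
        g=(abs(rn)<50e-3); print('rim s',np.percentile(rs[g],[1,5,95,99]))
        for lo,hi in((.085,.094),):
            k=b[(b[:,2]>.1)]; kn=k[:,:2]@n-(L[:,:2]@n).mean(); ks=k[:,:2]@e; l=kn<-.06
            print('latch n',np.percentile(kn[l],[1,50,99]),'s',np.percentile(ks[l],[2,50,98]),'zmax',np.percentile(k[l,2],[50,90,99,100]))
            r=kn>.06; print('lid n',np.percentile(kn[r],[1,50,99]),'s',np.percentile(ks[r],[1,50,99]),'z',np.percentile(k[r,2],[50,99]))
E
python3 fit.py
```

```text
top 4557 [0.55600227 0.12269824 0.04022618] [0.53318928 0.18682565 0.01027966]
side 4893 [0.55657392 0.11969341 0.04099126] [0.5357906  0.17543306 0.01130483]
div [ 0.38950228 -0.06013218] 21.281027253110953 359 s range [0.46680731 0.67915766] n off -0.05603344284583158
wood n [-0.05734093 -0.03349746  0.0342782   0.0599342 ] wood s [0.46967009 0.65975028]
rim s [0.45633303 0.45673223 0.66703927 0.66829875]
latch n [-0.13929358 -0.12432001 -0.10090653] s [0.36639538 0.55669212 0.58938285] zmax [0.14718569 0.17483048 0.17664512 0.17770005]
lid n [0.08952423 0.13415099 0.16385999] s [0.45619188 0.56225939 0.66531913] z [0.15862882 0.24715714]
div [ 0.38300682 -0.05358061] 20.95718081859897 519 s range [0.46263012 0.67956395] n off -0.04995014320687127
wood n [-0.06348863 -0.03983125  0.01994267  0.0403938 ] wood s [0.46486861 0.65999927]
rim s [0.45508664 0.45567099 0.66665333 0.66712224]
latch n [-0.13998327 -0.12775452 -0.10538965] s [0.36798781 0.55973009 0.58975582] zmax [0.13144366 0.17529619 0.17753001 0.17829604]
lid n [0.09383757 0.14321173 0.16343486] s [0.46102046 0.5637609  0.66478187] z [0.21023955 0.2490658 ]
```

>>> {"op": "play_rows", "data": {"angular": [[0, 0, 7.1], [0, 0, 7.1], [0, 0, 7.1], [0, 0, 7.1], [0, 0, 7.1], [0, 0, 7.1], [0, 0, 7]], "slide": [[0, 0, -10], [0, 0, -10], [0, 0, -10], [0, 0, -10], [0, 0, -10], [0, 0, -10], [0, 0, -10]], "fingers": [60, 60, 60, 60, 60, 60, 60]}}

```text
time: 1.0
tcp_pos: [0.2402, 0.684, 0.4751]
tcp_rot: [-180.0, 0.0, 110.8]
force: [0.4, 0.1, 0.5]
grip_width: 0.0599
grip_force: 0.0
```

```bash
cat > go.py <<'E'
import sys
from h import *
# go.py x y z : tool-axis delta (mm) and rotvec (deg) to reach tcp pos, tool down, yaw
s=ctrl.read_state(); R=Ro.from_euler('xyz',s['tcp_rot'],degrees=True)
x,y,z=map(float,sys.argv[1:4]); yaw=float(sys.argv[4]) if len(sys.argv)>4 else 111.1
T=Ro.from_euler('xyz',[180,0,yaw],degrees=True)
print('t',round(s['time'],2),'pos',s['tcp_pos'].round(4),'rot',s['tcp_rot'].round(2),'F',s['force'].round(1),'w',round(s['grip_width'],4),s['grip_force'])
print('delta mm',(R.inv().apply(np.array([x,y,z])-s['tcp_pos'])*1000).round(1),'rot',(R.inv()*T).as_rotvec(degrees=True).round(2))
E
python3 go.py .541 -.109 .475
```

```text
t 1.0 pos [0.2402 0.684  0.4751] rot [-179.99    0.    110.76] F [0.4 0.1 0.5] w 0.0599 0.0
delta mm [-8.481e+02  2.000e-01  1.000e-01] rot [-0.01  0.   -0.34]
```

>>> {"op": "play_rows", "data": {"angular": [[0, 0, 0], [0, 0, 0], [0, 0, 0], [0, 0, 0], [0, 0, 0], [0, 0, 0], [0, 0, 0], [0, 0, 0], [0, 0, 0], [0, 0, 0]], "slide": [[-42, 0, 0], [-42, 0, 0], [-42, 0, 0], [-42, 0, 0], [-42, 0, 0], [-42, 0, 0], [-42, 0, 0], [-42, 0, 0], [-42, 0, 0], [-42, 0, 0]], "fingers": [60, 60, 60, 60, 60, 60, 60, 60, 60, 60]}}

```text
time: 2.0
tcp_pos: [0.3914, 0.2903, 0.4749]
tcp_rot: [180.0, -0.0, 111.1]
force: [0.6, 0.7, 0.3]
grip_width: 0.06
grip_force: 0.0
```

>>> {"op": "play_rows", "data": {"angular": [[0, 0, 0], [0, 0, 0], [0, 0, 0], [0, 0, 0], [0, 0, 0], [0, 0, 0], [0, 0, 0], [0, 0, 0], [0, 0, 0], [0, 0, 0]], "slide": [[-43, 0, 0], [-43, 0, 0], [-43, 0, 0], [-43, 0, 0], [-43, 0, 0], [-43, 0, 0], [-43, 0, 0], [-43, 0, 0], [-43, 0, 0], [-40, 0, 0]], "fingers": [60, 60, 60, 60, 60, 60, 60, 60, 60, 60]}}

```text
time: 3.0
tcp_pos: [0.5448, -0.1084, 0.4749]
tcp_rot: [180.0, 0.0, 111.0]
force: [0.2, 0.4, 0.6]
grip_width: 0.0602
grip_force: 0.0
```

```bash
python3 go.py .5413 -.109 .275; python3 go.py .5778 .2018 .475
```

```text
t 3.0 pos [ 0.5448 -0.1084  0.4749] rot [1.7997e+02 1.0000e-02 1.1103e+02] F [0.2 0.4 0.6] w 0.0602 0.0
delta mm [  0.8  -3.6 199.9] rot [ 0.03  0.01 -0.07]
t 3.0 pos [ 0.5448 -0.1084  0.4749] rot [1.7997e+02 1.0000e-02 1.1103e+02] F [0.2 0.4 0.6] w 0.0602 0.0
delta mm [277.7 142.1  -0. ] rot [ 0.03  0.01 -0.07]
```

>>> {"op": "play_rows", "data": {"angular": [[0, 0, 0], [0, 0, 0], [0, 0, 0], [0, 0, 0], [0, 0, 0], [0, 0, 0], [0, 0, 0], [0, 0, 0], [0, 0, 0], [0, 0, 0]], "slide": [[1, -4, 35], [0, 0, 35], [0, 0, 35], [0, 0, 35], [0, 0, 30], [0, 0, 20], [0, 0, 10], [0, 0, 0], [0, 0, 0], [0, 0, 0]], "fingers": [60, 60, 60, 60, 60, 60, 60, 60, 30, 30]}}

```text
time: 4.0
tcp_pos: [0.5407, -0.107, 0.2759]
tcp_rot: [179.9, 0.0, 111.1]
force: [-1.0, 0.3, -0.5]
grip_width: 0.0485
grip_force: 0.0
```

>>> {"op": "play_rows", "data": {"angular": [[0, 0, 0], [0, 0, 0], [0, 0, 0], [0, 0, 0], [0, 0, 0]], "slide": [[0, 0, 0], [0, 0, 0], [0, 0, 0], [0, 0, 0], [0, 0, -10]], "fingers": [30, 30, 30, 30, 30]}}

```text
time: 4.5
tcp_pos: [0.5401, -0.1068, 0.2845]
tcp_rot: [-179.9, -0.0, 111.1]
force: [-1.1, -1.0, -2.1]
grip_width: 0.0332
grip_force: 30.0
```

Gripped. Lift and carry to the deep row, stopping over the slot for a check.

>>> {"op": "play_rows", "data": {"angular": [[0, 0, 0], [0, 0, 0], [0, 0, 0], [0, 0, 0], [0, 0, 0], [0, 0, 0], [0, 0, 0], [0, 0, 0], [0, 0, 0], [0, 0, 0]], "slide": [[0, 0, -30], [0, 0, -35], [0, 0, -35], [0, 0, -35], [0, 0, -35], [0, 0, -20], [25, 12, 0], [35, 18, 0], [35, 18, 0], [35, 18, 0]], "fingers": [30, 30, 30, 30, 30, 30, 30, 30, 30, 30]}}

```text
time: 5.5
tcp_pos: [0.5547, 0.0392, 0.4754]
tcp_rot: [180.0, -0.0, 111.0]
force: [-0.1, -0.6, -1.8]
grip_width: 0.033
grip_force: 30.0
```

>>> {"op": "play_rows", "data": {"angular": [[0, 0, 0], [0, 0, 0], [0, 0, 0], [0, 0, 0], [0, 0, 0], [0, 0, 0], [0, 0, 0]], "slide": [[35, 18, 0], [35, 18, 0], [30, 18, 0], [25, 15, 0], [15, 8, 0], [5, 0, 0], [0, 0, 0]], "fingers": [30, 30, 30, 30, 30, 30, 30]}}

```text
time: 6.2
tcp_pos: [0.5746, 0.2005, 0.4747]
tcp_rot: [-180.0, 0.0, 111.1]
force: [0.4, -1.1, -1.5]
grip_width: 0.0334
grip_force: 30.0
```

```bash
python3 go.py .5778 .2018 .475; python3 - <<'E'
from h import *
s=cam('side'); save(s,'carry',(200,120,520,440),1.8)
E
```

```text
t 6.2 pos [0.5746 0.2005 0.4747] rot [-1.7996e+02  3.0000e-02  1.1105e+02] F [ 0.4 -1.1 -1.5] w 0.0334 29.99929279088974
delta mm [ 0.   3.4 -0.3] rot [-0.04  0.03 -0.05]
```

View pics/carry.png

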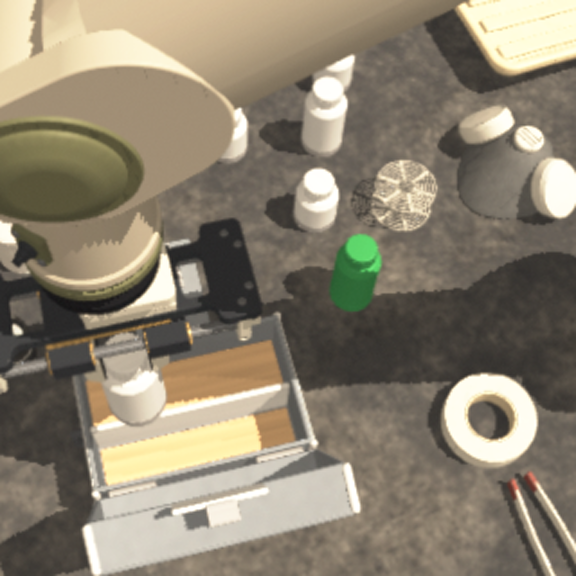

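The picture shows the can held upright over the case (crop px 135,390), the gripper's long side along the rows as planned. Lower it.

>>> {"op": "play_rows", "data": {"angular": [[0, 0, 0], [0, 0, 0], [0, 0, 0], [0, 0, 0], [0, 0, 0], [0, 0, 0], [0, 0, 0], [0, 0, 0], [0, 0, 0], [0, 0, 0]], "slide": [[0, 3, 30], [0, 0, 30], [0, 0, 30], [0, 0, 30], [0, 0, 20], [0, 0, 15], [0, 0, 15], [0, 0, 10], [0, 0, 7], [0, 0, 0]], "fingers": [30, 30, 30, 30, 30, 30, 30, 30, 30, 30]}}

```text
time: 7.25
tcp_pos: [0.5779, 0.202, 0.2874]
tcp_rot: [-180.0, 0.0, 111.0]
force: [-0.1, 1.2, -1.6]
grip_width: 0.0333
grip_force: 30.0
```

>>> {"op": "play_rows", "data": {"angular": [[0, 0, 0], [0, 0, 0], [0, 0, 0], [0, 0, 0], [0, 0, 0], [0, 0, 0], [0, 0, 0], [0, 0, 0], [0, 0, 0], [0, 0, 0]], "slide": [[0, 0, 1], [0, 0, 0], [0, 0, 0], [0, 0, 0], [0, 0, -25], [0, 0, -35], [0, 0, -35], [0, 0, -35], [0, 0, -35], [0, 0, -25]], "fingers": [50, 50, 50, 50, 50, 50, 60, 60, 60, 60]}}

```text
time: 8.25
tcp_pos: [0.5779, 0.2019, 0.4795]
tcp_rot: [179.9, -0.0, 111.0]
force: [0.5, 0.8, -0.7]
grip_width: 0.0602
grip_force: 0.0
```

```bash
cat > see.py <<'E'
from h import *
# can cap tops seen by both cameras: white blobs at cap height
def find():
    out=[]
    for n in('top','side'):
        c=cam(n); P=cloud(c); C=c['frame'].astype(int)
        w=(C.min(2)>120)&(C.max(2)-C.min(2)<60)
        w&=(P[...,0]>.38)&(P[...,0]<.68)&(P[...,1]>-.42)&(P[...,1]<.26)
        for zt in(.076,.106,.117):
            m=(w&(abs(P[...,2]-zt)<.005)).astype(np.uint8)
            k,l,st,ce=cv2.connectedComponentsWithStats(m)
            for i in range(1,k):
                if 80<st[i,4]<700:
                    q=P[l==i]; r=(q.max(0)-q.min(0))[:2]
                    o=(np.percentile(q,97,0)+np.percentile(q,3,0))/2
                    print(n,zt,'px',ce[i].round(),'n',st[i,4],o[:2].round(4),'size',r.round(3))
find()
E
python3 see.py; python3 go.py .4449 -.221 .475
```

```text
top 0.076 px [410. 234.] n 226 [ 0.5576 -0.1969] size [0.032 0.032]
top 0.076 px [368. 293.] n 238 [ 0.445  -0.1171] size [0.034 0.032]
top 0.076 px [476. 296.] n 267 [ 0.4407 -0.3173] size [0.034 0.034]
top 0.106 px [428. 292.] n 260 [ 0.4457 -0.2226] size [0.033 0.033]
top 0.117 px [201. 218.] n 241 [0.5797 0.197 ] size [0.033 0.032]
side 0.076 px [380. 184.] n 81 [ 0.4425 -0.2059] size [0.046 0.022]
side 0.076 px [377. 221.] n 201 [ 0.4421 -0.1161] size [0.032 0.033]
side 0.106 px [382. 170.] n 174 [ 0.4439 -0.2197] size [0.033 0.033]
side 0.117 px [278. 360.] n 330 [0.5786 0.1993] size [0.034 0.034]
t 8.35 pos [0.5784 0.2019 0.4807] rot [ 1.7964e+02 -4.0000e-02  1.1104e+02] F [ 0.2 -0.5  0.2] w 0.0595 0.0
delta mm [-346.7 -276.4    3.7] rot [ 0.36 -0.04 -0.06]
```

>>> {"op": "play_rows", "data": {"angular": [[0, 0, 0], [0, 0, 0], [0, 0, 0], [0, 0, 0], [0, 0, 0], [0, 0, 0], [0, 0, 0], [0, 0, 0], [0, 0, 0], [0, 0, 0]], "slide": [[-32, -26, 0], [-35, -28, 0], [-35, -28, 0], [-35, -28, 0], [-35, -28, 0], [-35, -28, 0], [-35, -28, 0], [-35, -28, 0], [-35, -27, 0], [-34, -27, 0]], "fingers": [60, 60, 60, 60, 60, 60, 60, 60, 60, 60]}}

```text
time: 9.35
tcp_pos: [0.4435, -0.2214, 0.4763]
tcp_rot: [-180.0, -0.0, 111.1]
force: [0.7, -0.2, 0.3]
grip_width: 0.06
grip_force: 0.0
```

```bash
python3 go.py .4449 -.2212 .275
```

```text
t 9.35 pos [ 0.4435 -0.2214  0.4763] rot [-1.7999e+02 -1.0000e-02  1.1105e+02] F [ 0.7 -0.2  0.3] w 0.06 0.0
delta mm [ -0.4   1.4 201.3] rot [-0.01 -0.01 -0.05]
```

>>> {"op": "play_rows", "data": {"angular": [[0, 0, 0], [0, 0, 0], [0, 0, 0], [0, 0, 0], [0, 0, 0], [0, 0, 0], [0, 0, 0], [0, 0, 0], [0, 0, 0], [0, 0, 0]], "slide": [[0, 1, 35], [0, 0, 35], [0, 0, 35], [0, 0, 35], [0, 0, 30], [0, 0, 21], [0, 0, 10], [0, 0, 0], [0, 0, 0], [0, 0, 0]], "fingers": [60, 60, 60, 60, 60, 60, 60, 60, 30, 30]}}

```text
time: 10.35
tcp_pos: [0.4457, -0.2197, 0.2767]
tcp_rot: [179.9, 0.1, 111.0]
force: [-0.3, 0.3, -0.6]
grip_width: 0.0485
grip_force: 0.0
```

>>> {"op": "play_rows", "data": {"angular": [[0, 0, 0], [0, 0, 0], [0, 0, 0], [0, 0, 0], [0, 0, 0], [0, 0, 0], [0, 0, 0], [0, 0, 0], [0, 0, 0], [0, 0, 0]], "slide": [[0, 0, 0], [0, 0, 0], [0, 0, 0], [0, 0, 0], [0, 0, -20], [0, 0, -35], [0, 0, -40], [0, 0, -40], [0, 0, -40], [0, 0, -25]], "fingers": [30, 30, 30, 30, 30, 30, 30, 30, 30, 30]}}

```text
time: 11.35
tcp_pos: [0.4452, -0.2197, 0.4784]
tcp_rot: [179.9, 0.1, 111.0]
force: [-0.1, 0.7, -1.1]
grip_width: 0.0334
grip_force: 30.0
```

```bash
python3 go.py .4844 .1658 .475
```

```text
t 11.35 pos [ 0.4452 -0.2197  0.4784] rot [1.7988e+02 8.0000e-02 1.1104e+02] F [-0.1  0.7 -1.1] w 0.0334 29.974186420440674
delta mm [345.8 175.    3.4] rot [ 0.12  0.08 -0.06]
```

>>> {"op": "play_rows", "data": {"angular": [[0, 0, 0], [0, 0, 0], [0, 0, 0], [0, 0, 0], [0, 0, 0], [0, 0, 0], [0, 0, 0], [0, 0, 0], [0, 0, 0], [0, 0, 0]], "slide": [[25, 12, 0], [35, 18, 0], [40, 20, 0], [40, 20, 0], [40, 20, 0], [40, 20, 0], [40, 20, 0], [40, 20, 0], [30, 15, 0], [15, 8, 0]], "fingers": [30, 30, 30, 30, 30, 30, 30, 30, 30, 30]}}

```text
time: 12.35
tcp_pos: [0.4827, 0.1677, 0.4755]
tcp_rot: [-180.0, -0.0, 111.3]
force: [-0.6, -1.0, -1.6]
grip_width: 0.0334
grip_force: 30.0
```

```bash
python3 go.py .4844 .1658 .287
```

```text
t 12.35 pos [0.4827 0.1677 0.4755] rot [-1.7999e+02 -3.0000e-02  1.1127e+02] F [-0.6 -1.  -1.6] w 0.0334 29.97164100408554
delta mm [ -2.5   1.  188.5] rot [-0.01 -0.03  0.17]
```

>>> {"op": "play_rows", "data": {"angular": [[0, 0, 0], [0, 0, 0], [0, 0, 0], [0, 0, 0], [0, 0, 0], [0, 0, 0], [0, 0, 0], [0, 0, 0], [0, 0, 0], [0, 0, 0]], "slide": [[-1, 1, 20], [0, 0, 30], [0, 0, 30], [0, 0, 30], [0, 0, 25], [0, 0, 20], [0, 0, 15], [0, 0, 10], [0, 0, 8], [0, 0, 0]], "fingers": [30, 30, 30, 30, 30, 30, 30, 30, 30, 30]}}

```text
time: 13.35
tcp_pos: [0.4843, 0.1635, 0.2873]
tcp_rot: [-179.9, 0.0, 111.0]
force: [-0.5, 0.4, -1.3]
grip_width: 0.033
grip_force: 30.0
```

Release, rise; next the short can b (0.557,-0.196).

>>> {"op": "play_rows", "data": {"angular": [[0, 0, 0], [0, 0, 0], [0, 0, 0], [0, 0, 0], [0, 0, 0], [0, 0, 0], [0, 0, 0], [0, 0, 0], [0, 0, 0], [0, 0, 0]], "slide": [[0, 0, 1], [0, 0, 0], [0, 0, 0], [0, 0, 0], [0, 0, -25], [0, 0, -35], [0, 0, -35], [0, 0, -35], [0, 0, -35], [0, 0, -23]], "fingers": [50, 50, 50, 50, 50, 50, 60, 60, 60, 60]}}

```text
time: 14.35
tcp_pos: [0.4843, 0.1637, 0.4774]
tcp_rot: [179.8, -0.0, 111.0]
force: [0.2, 0.0, -0.4]
grip_width: 0.06
grip_force: 0.0
```

```bash
python3 see.py; python3 go.py .5567 -.1963 .475
```

```text
top 0.076 px [409. 234.] n 226 [ 0.5573 -0.1968] size [0.032 0.033]
top 0.076 px [476. 296.] n 265 [ 0.4407 -0.3164] size [0.034 0.031]
top 0.076 px [369. 319.] n 246 [ 0.3967 -0.1166] size [0.031 0.032]
top 0.117 px [201. 218.] n 236 [0.5798 0.1974] size [0.031 0.032]
top 0.117 px [218. 269.] n 250 [0.485  0.1605] size [0.031 0.032]
side 0.117 px [339. 346.] n 300 [0.4831 0.162 ] size [0.034 0.032]
side 0.117 px [278. 360.] n 324 [0.579  0.1992] size [0.034 0.033]
t 14.45 pos [0.4848 0.1638 0.4779] rot [ 1.7967e+02 -7.0000e-02  1.1105e+02] F [ 0.7 -0.3 -0.8] w 0.06 0.0
delta mm [-361.9  -62.2    2.1] rot [ 0.33 -0.07 -0.05]
```

>>> {"op": "play_rows", "data": {"angular": [[0, 0, 0], [0, 0, 0], [0, 0, 0], [0, 0, 0], [0, 0, 0], [0, 0, 0], [0, 0, 0], [0, 0, 0], [0, 0, 0], [0, 0, 0]], "slide": [[-33, -6, 0], [-38, -6, 0], [-38, -6, 0], [-38, -6, 0], [-38, -6, 0], [-38, -6, 0], [-38, -6, 0], [-38, -7, 0], [-38, -7, 0], [-25, -6, 0]], "fingers": [60, 60, 60, 60, 60, 60, 60, 60, 60, 60]}}

```text
time: 15.45
tcp_pos: [0.5563, -0.1988, 0.4738]
tcp_rot: [-179.9, 0.0, 110.9]
force: [0.5, 0.3, 0.2]
grip_width: 0.06
grip_force: 0.0
```

```bash
python3 go.py .5567 -.1963 .245
```

```text
t 15.45 pos [ 0.5563 -0.1988  0.4738] rot [-1.7994e+02  2.0000e-02  1.1094e+02] F [0.5 0.3 0.2] w 0.06 0.0
delta mm [  2.3   1.5 228.8] rot [-0.06  0.02 -0.16]
```

>>> {"op": "play_rows", "data": {"angular": [[0, 0, 0], [0, 0, 0], [0, 0, 0], [0, 0, 0], [0, 0, 0], [0, 0, 0], [0, 0, 0], [0, 0, 0], [0, 0, 0], [0, 0, 0]], "slide": [[1, 1, 35], [0, 0, 38], [0, 0, 38], [0, 0, 38], [0, 0, 35], [0, 0, 30], [0, 0, 14], [0, 0, 0], [0, 0, 0], [0, 0, 0]], "fingers": [60, 60, 60, 60, 60, 60, 60, 60, 30, 30]}}

```text
time: 16.45
tcp_pos: [0.5574, -0.1951, 0.2481]
tcp_rot: [179.9, 0.1, 111.0]
force: [0.3, 0.2, 0.2]
grip_width: 0.0486
grip_force: 0.0
```

>>> {"op": "play_rows", "data": {"angular": [[0, 0, 0], [0, 0, 0], [0, 0, 0], [0, 0, 0], [0, 0, 0], [0, 0, 0], [0, 0, 0], [0, 0, 0], [0, 0, 0], [0, 0, 0]], "slide": [[0, 0, 0], [0, 0, 0], [0, 0, 0], [0, 0, 0], [0, 0, -25], [0, 0, -40], [0, 0, -40], [0, 0, -40], [0, 0, -40], [0, 0, -25]], "fingers": [30, 30, 30, 30, 30, 30, 30, 30, 30, 30]}}

```text
time: 17.45
tcp_pos: [0.5568, -0.1951, 0.4599]
tcp_rot: [179.8, 0.1, 111.0]
force: [0.4, -0.1, -0.8]
grip_width: 0.0335
grip_force: 30.0
```

```bash
python3 go.py .6127 .1445 .475
```

```text
t 17.45 pos [ 0.5568 -0.1951  0.4599] rot [1.7985e+02 9.0000e-02 1.1104e+02] F [ 0.4 -0.1 -0.8] w 0.0335 29.969665110111237
delta mm [296.9 174.1 -15.1] rot [ 0.15  0.09 -0.06]
```

>>> {"op": "play_rows", "data": {"angular": [[0, 0, 0], [0, 0, 0], [0, 0, 0], [0, 0, 0], [0, 0, 0], [0, 0, 0], [0, 0, 0], [0, 0, 0], [0, 0, 0], [0, 0, 0]], "slide": [[22, 13, 0], [35, 20, 0], [35, 20, 0], [35, 20, 0], [35, 20, 0], [35, 20, 0], [35, 20, 0], [30, 20, 0], [22, 13, 0], [12, 8, 0]], "fingers": [30, 30, 30, 30, 30, 30, 30, 30, 30, 30]}}

```text
time: 18.45
tcp_pos: [0.6129, 0.1468, 0.4564]
tcp_rot: [-180.0, -0.0, 111.2]
force: [0.3, 0.6, -1.5]
grip_width: 0.0331
grip_force: 30.0
```

```bash
python3 go.py .6127 .1445 .289
```

```text
t 18.45 pos [0.6129 0.1468 0.4564] rot [-1.7998e+02 -4.0000e-02  1.1123e+02] F [ 0.3  0.6 -1.5] w 0.0331 29.9688121676445
delta mm [ -2.2  -1.  167.4] rot [-0.02 -0.04  0.13]
```

>>> {"op": "play_rows", "data": {"angular": [[0, 0, 0], [0, 0, 0], [0, 0, 0], [0, 0, 0], [0, 0, 0], [0, 0, 0], [0, 0, 0], [0, 0, 0], [0, 0, 0]], "slide": [[0, -1, 20], [0, 0, 30], [0, 0, 30], [0, 0, 30], [0, 0, 25], [0, 0, 15], [0, 0, 10], [0, 0, 7], [0, 0, 0]], "fingers": [30, 30, 30, 30, 30, 30, 30, 30, 30]}}

```text
time: 19.35
tcp_pos: [0.6123, 0.1433, 0.2897]
tcp_rot: [180.0, 0.0, 111.0]
force: [-0.1, 0.4, -1.3]
grip_width: 0.0335
grip_force: 30.0
```

```bash
python3 go.py .6127 .1445 .289
```

```text
t 19.35 pos [0.6123 0.1433 0.2897] rot [1.8000e+02 1.0000e-02 1.1103e+02] F [-0.1  0.4 -1.3] w 0.0335 29.965586364269257
delta mm [0.9 0.7 0.7] rot [ 0.    0.01 -0.07]
```

Release; next short e (0.4407,-0.3155).

>>> {"op": "play_rows", "data": {"angular": [[0, 0, 0], [0, 0, 0], [0, 0, 0], [0, 0, 0], [0, 0, 0], [0, 0, 0], [0, 0, 0], [0, 0, 0], [0, 0, 0], [0, 0, 0]], "slide": [[0, 0, 1], [0, 0, 0], [0, 0, 0], [0, 0, 0], [0, 0, -25], [0, 0, -35], [0, 0, -35], [0, 0, -35], [0, 0, -35], [0, 0, -20]], "fingers": [50, 50, 50, 50, 50, 50, 60, 60, 60, 60]}}

```text
time: 20.35
tcp_pos: [0.6123, 0.1432, 0.477]
tcp_rot: [179.8, 0.0, 111.0]
force: [0.3, 0.2, 0.3]
grip_width: 0.0601
grip_force: 0.0
```

```bash
python3 see.py; python3 go.py .4407 -.3157 .475
```

```text
top 0.076 px [476. 296.] n 265 [ 0.4406 -0.3172] size [0.034 0.032]
top 0.076 px [368. 319.] n 245 [ 0.3967 -0.1166] size [0.031 0.032]
top 0.117 px [234. 202.] n 153 [0.6118 0.1376] size [0.03  0.029]
top 0.117 px [202. 219.] n 196 [0.5773 0.1971] size [0.027 0.033]
top 0.117 px [219. 269.] n 252 [0.485  0.1603] size [0.032 0.032]
side 0.076 px [386. 144.] n 155 [ 0.4404 -0.3149] size [0.033 0.034]
side 0.076 px [401. 224.] n 190 [ 0.3945 -0.115 ] size [0.029 0.034]
side 0.117 px [265. 325.] n 296 [0.6114 0.1423] size [0.032 0.033]
side 0.117 px [339. 346.] n 305 [0.4832 0.1622] size [0.034 0.032]
side 0.117 px [278. 360.] n 324 [0.5787 0.1993] size [0.033 0.033]
t 20.45 pos [0.6126 0.1432 0.4771] rot [179.69  -0.   111.05] F [ 0.2 -0.6 -0.3] w 0.06 0.0
delta mm [-3.666e+02 -3.252e+02  3.000e-01] rot [ 0.31 -0.   -0.05]
```

>>> {"op": "play_rows", "data": {"angular": [[0, 0, 0], [0, 0, 0], [0, 0, 0], [0, 0, 0], [0, 0, 0], [0, 0, 0], [0, 0, 0], [0, 0, 0], [0, 0, 0], [0, 0, 0]], "slide": [[-28, -25, 0], [-28, -25, 0], [-28, -25, 0], [-28, -25, 0], [-28, -25, 0], [-28, -25, 0], [-28, -25, 0], [-28, -25, 0], [-28, -25, 0], [-28, -25, 0]], "fingers": [60, 60, 60, 60, 60, 60, 60, 60, 60, 60]}}

```text
time: 21.45
tcp_pos: [0.4785, -0.2086, 0.473]
tcp_rot: [-180.0, -0.0, 111.1]
force: [0.8, -0.3, -0.7]
grip_width: 0.0602
grip_force: 0.0
```

>>> {"op": "play_rows", "data": {"angular": [[0, 0, 0], [0, 0, 0], [0, 0, 0], [0, 0, 0]], "slide": [[-28, -25, 0], [-28, -25, 0], [-28, -23, 0], [0, 0, 0]], "fingers": [60, 60, 60, 60]}}

```text
time: 21.85
tcp_pos: [0.4389, -0.3162, 0.4734]
tcp_rot: [-179.9, 0.1, 110.7]
force: [-0.3, 0.3, 0.4]
grip_width: 0.0599
grip_force: 0.0
```

```bash
python3 go.py .4405 -.316 .245
```

```text
t 21.85 pos [ 0.4389 -0.3162  0.4734] rot [-1.7991e+02  9.0000e-02  1.1067e+02] F [-0.3  0.3  0.4] w 0.0599 0.0
delta mm [ -0.    1.9 228.4] rot [-0.09  0.09 -0.43]
```

>>> {"op": "play_rows", "data": {"angular": [[0, 0, 0], [0, 0, 0], [0, 0, 0], [0, 0, 0], [0, 0, 0], [0, 0, 0], [0, 0, 0], [0, 0, 0], [0, 0, 0], [0, 0, 0]], "slide": [[0, 1, 35], [0, 0, 38], [0, 0, 38], [0, 0, 38], [0, 0, 35], [0, 0, 30], [0, 0, 14], [0, 0, 0], [0, 0, 0], [0, 0, 0]], "fingers": [60, 60, 60, 60, 60, 60, 60, 60, 30, 30]}}

```text
time: 22.85
tcp_pos: [0.4426, -0.3117, 0.2465]
tcp_rot: [180.0, 0.0, 111.1]
force: [0.7, -1.1, 0.0]
grip_width: 0.0483
grip_force: 0.0
```

>>> {"op": "play_rows", "data": {"angular": [[0, 0, 0], [0, 0, 0], [0, 0, 0], [0, 0, 0], [0, 0, 0], [0, 0, 0], [0, 0, 0], [0, 0, 0], [0, 0, 0], [0, 0, 0]], "slide": [[0, 0, 0], [0, 0, 0], [0, 0, 0], [0, 0, 0], [0, 0, -25], [0, 0, -40], [0, 0, -40], [0, 0, -40], [0, 0, -40], [0, 0, -25]], "fingers": [30, 30, 30, 30, 30, 30, 30, 30, 30, 30]}}

```text
time: 23.85
tcp_pos: [0.4422, -0.312, 0.4585]
tcp_rot: [179.9, 0.1, 111.0]
force: [0.8, 0.3, -1.4]
grip_width: 0.034
grip_force: 29.7
```

```bash
python3 go.py .5549 .1222 .465
```

```text
t 23.85 pos [ 0.4422 -0.312   0.4585] rot [1.7989e+02 1.0000e-01 1.1104e+02] F [ 0.8  0.3 -1.4] w 0.034 29.742705523967743
delta mm [364.8 261.1  -6.7] rot [ 0.11  0.1  -0.06]
```

>>> {"op": "play_rows", "data": {"angular": [[0, 0, 0], [0, 0, 0], [0, 0, 0], [0, 0, 0], [0, 0, 0], [0, 0, 0], [0, 0, 0], [0, 0, 0], [0, 0, 0], [0, 0, 0]], "slide": [[20, 15, 0], [30, 21, 0], [35, 25, 0], [35, 25, 0], [35, 25, 0], [35, 25, 0], [35, 25, 0], [35, 25, 0], [35, 25, 0], [35, 25, 0]], "fingers": [30, 30, 30, 30, 30, 30, 30, 30, 30, 30]}}

```text
time: 24.85
tcp_pos: [0.544, 0.0828, 0.4558]
tcp_rot: [-180.0, -0.0, 111.1]
force: [0.2, -0.7, -1.1]
grip_width: 0.0338
grip_force: 29.7
```

>>> {"op": "play_rows", "data": {"angular": [[0, 0, 0], [0, 0, 0], [0, 0, 0]], "slide": [[25, 17, 0], [12, 8, 0], [0, 0, 0]], "fingers": [30, 30, 30]}}

```text
time: 25.15
tcp_pos: [0.5542, 0.1262, 0.4553]
tcp_rot: [-180.0, -0.0, 111.2]
force: [0.7, -0.1, -1.7]
grip_width: 0.0334
grip_force: 29.7
```

```bash
python3 go.py .5538 .1250 .288; python3 - <<'E'
from h import *
c=cam('side');P=cloud(c);C=c['frame'].astype(int)
save(c,'held',(180,180,480,420),2)
E
```

```text
t 25.15 pos [0.5542 0.1262 0.4553] rot [-179.97   -0.    111.23] F [ 0.7 -0.1 -1.7] w 0.0334 29.739665687084198
delta mm [ -1.   -0.7 167.3] rot [-0.03 -0.    0.13]
```

View pics/held.png

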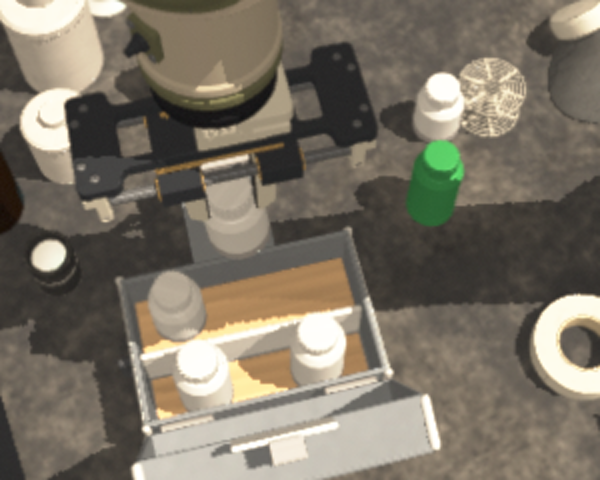

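Three cans stand in the rows, the fourth hangs upright over the middle of the block row; the knocked can is at crop (438,105). Lower.

>>> {"op": "play_rows", "data": {"angular": [[0, 0, 0], [0, 0, 0], [0, 0, 0], [0, 0, 0], [0, 0, 0], [0, 0, 0], [0, 0, 0], [0, 0, 0], [0, 0, 0], [0, 0, 0]], "slide": [[0, 0, 20], [0, 0, 30], [0, 0, 30], [0, 0, 30], [0, 0, 25], [0, 0, 15], [0, 0, 8], [0, 0, 5], [0, 0, 3], [0, 0, 0]], "fingers": [30, 30, 30, 30, 30, 30, 30, 30, 30, 30]}}

```text
time: 26.2
tcp_pos: [0.5543, 0.124, 0.2901]
tcp_rot: [180.0, 0.0, 111.0]
force: [-0.7, 0.4, -0.8]
grip_width: 0.0336
grip_force: 29.7
```

```bash
python3 go.py .5538 .1250 .288
```

```text
t 26.2 pos [0.5543 0.124  0.2901] rot [1.7996e+02 1.0000e-02 1.1102e+02] F [-0.7  0.4 -0.8] w 0.0336 29.744533896446228
delta mm [ 1.1 -0.1  2.1] rot [ 0.04  0.01 -0.08]
```

>>> {"op": "play_rows", "data": {"angular": [[0, 0, 0], [0, 0, 0], [0, 0, 0], [0, 0, 0], [0, 0, 0], [0, 0, 0], [0, 0, 0], [0, 0, 0], [0, 0, 0], [0, 0, 0]], "slide": [[0, 0, 2], [0, 0, 0], [0, 0, 0], [0, 0, 0], [0, 0, -25], [0, 0, -35], [0, 0, -35], [0, 0, -35], [0, 0, -35], [0, 0, -20]], "fingers": [47, 47, 47, 47, 47, 50, 60, 60, 60, 60]}}

```text
time: 27.2
tcp_pos: [0.5544, 0.1241, 0.4756]
tcp_rot: [179.8, 0.0, 111.0]
force: [0.7, -0.7, -1.2]
grip_width: 0.0598
grip_force: 0.0
```

```bash
python3 see.py; python3 go.py .3957 -.1158 .475
```

```text
top 0.076 px [368. 319.] n 244 [ 0.3968 -0.1167] size [0.032 0.032]
top 0.117 px [234. 200.] n 162 [0.6128 0.1381] size [0.03  0.027]
top 0.117 px [244. 232.] n 173 [0.5532 0.1158] size [0.031 0.026]
top 0.117 px [218. 269.] n 255 [0.485  0.1605] size [0.032 0.032]
side 0.076 px [401. 224.] n 194 [ 0.3947 -0.1156] size [0.03  0.034]
side 0.117 px [302. 317.] n 290 [0.5513 0.1202] size [0.033 0.034]
side 0.117 px [265. 325.] n 295 [0.6115 0.142 ] size [0.033 0.034]
side 0.117 px [339. 346.] n 297 [0.4831 0.1622] size [0.032 0.032]
side 0.117 px [278. 360.] n 328 [0.5788 0.1994] size [0.033 0.034]
t 27.3 pos [0.5546 0.1242 0.4757] rot [ 1.7970e+02 -1.0000e-02  1.1105e+02] F [0.6 1.  0.1] w 0.06 0.0
delta mm [-166.9 -234.5   -0.6] rot [ 0.3  -0.01 -0.05]
```

>>> {"op": "play_rows", "data": {"angular": [[0, 0, 0], [0, 0, 0], [0, 0, 0], [0, 0, 0], [0, 0, 0], [0, 0, 0], [0, 0, 0], [0, 0, 0], [0, 0, 0], [0, 0, 0]], "slide": [[-18, -26, 0], [-20, -28, 0], [-20, -28, 0], [-20, -28, 0], [-20, -28, 0], [-20, -28, 0], [-20, -28, 0], [-18, -25, 0], [-10, -15, 0], [0, 0, 0]], "fingers": [60, 60, 60, 60, 60, 60, 60, 60, 60, 60]}}

```text
time: 28.3
tcp_pos: [0.3937, -0.1161, 0.4723]
tcp_rot: [-180.0, -0.0, 110.9]
force: [-0.3, -0.4, 0.7]
grip_width: 0.0599
grip_force: 0.0
```

>>> {"op": "play_rows", "data": {"angular": [[0, 0, 0], [0, 0, 0], [0, 0, 0], [0, 0, 0], [0, 0, 0]], "slide": [[0, 0, 30], [0, 0, 30], [0, 0, 30], [0, 0, 30], [0, 0, 0]], "fingers": [60, 60, 60, 60, 60]}}

```text
time: 28.8
tcp_pos: [0.3951, -0.1136, 0.3499]
tcp_rot: [-179.7, -0.1, 111.1]
force: [0.1, -0.1, 0.7]
grip_width: 0.0598
grip_force: 0.0
```

```bash
python3 go.py .3957 -.1158 .245; python3 -c "
from h import *
print(ctrl.read_state()['joints'].round(1))"
```

```text
t 28.8 pos [ 0.3951 -0.1136  0.3499] rot [-1.7966e+02 -1.2000e-01  1.1107e+02] F [ 0.1 -0.1  0.7] w 0.0598 0.0
delta mm [ -2.5   0.4 104.9] rot [-0.34 -0.12 -0.03]
[-16.1  21.2  32.5 135.6 -23.6  28.7  56.8]
```

>>> {"op": "play_rows", "data": {"angular": [[0, 0, 0], [0, 0, 0], [0, 0, 0], [0, 0, 0], [0, 0, 0], [0, 0, 0], [0, 0, 0]], "slide": [[-2, 0, 15], [0, 0, 15], [0, 0, 15], [0, 0, 10], [0, 0, 5], [0, 0, 0], [0, 0, 0]], "fingers": [60, 60, 60, 60, 60, 60, 60]}}

```text
time: 29.5
tcp_pos: [0.3965, -0.1163, 0.2933]
tcp_rot: [180.0, 0.0, 111.1]
force: [0.5, -0.7, 0.3]
grip_width: 0.0602
grip_force: 0.0
```

```bash
python3 go.py .3957 -.1158 .245; python3 -c "
from h import *
print(ctrl.read_state()['joints'].round(1))"
```

```text
t 29.5 pos [ 0.3965 -0.1163  0.2933] rot [1.7996e+02 1.0000e-02 1.1106e+02] F [ 0.5 -0.7  0.3] w 0.0602 0.0
delta mm [ 0.7 -0.6 48.3] rot [ 0.04  0.01 -0.04]
[ -7.6  27.1  22.6 138.2 -32.2  19.2  64.5]
```

Still tracking. Continue down and grip.

>>> {"op": "play_rows", "data": {"angular": [[0, 0, 0], [0, 0, 0], [0, 0, 0], [0, 0, 0], [0, 0, 0], [0, 0, 0], [0, 0, 0]], "slide": [[0, 0, 12], [0, 0, 12], [0, 0, 12], [0, 0, 8], [0, 0, 4], [0, 0, 0], [0, 0, 0]], "fingers": [60, 60, 60, 60, 60, 60, 60]}}

```text
time: 30.2
tcp_pos: [0.3963, -0.1164, 0.2452]
tcp_rot: [180.0, 0.0, 111.0]
force: [-0.2, 0.6, -0.2]
grip_width: 0.0598
grip_force: 0.0
```

```bash
python3 go.py .3957 -.1158 .245; python3 -c "
from h import *
print(ctrl.read_state()['joints'].round(1))"
```

```text
t 30.2 pos [ 0.3963 -0.1164  0.2452] rot [1.7997e+02 1.0000e-02 1.1104e+02] F [-0.2  0.6 -0.2] w 0.0598 0.0
delta mm [ 0.8 -0.3  0.2] rot [ 0.03  0.01 -0.06]
[ -0.   32.4  12.2 139.8 -38.   10.6  69. ]
```

>>> {"op": "play_rows", "data": {"angular": [[0, 0, 0], [0, 0, 0], [0, 0, 0], [0, 0, 0], [0, 0, 0], [0, 0, 0], [0, 0, 0], [0, 0, 0], [0, 0, 0], [0, 0, 0]], "slide": [[0, 0, 0], [0, 0, 0], [0, 0, 0], [0, 0, 0], [0, 0, 0], [0, 0, 0], [0, 0, -15], [0, 0, -20], [0, 0, -20], [0, 0, -20]], "fingers": [30, 30, 30, 30, 30, 30, 30, 30, 30, 30]}}

```text
time: 31.2
tcp_pos: [0.3959, -0.1164, 0.3204]
tcp_rot: [-180.0, -0.0, 111.0]
force: [1.0, 0.7, -1.3]
grip_width: 0.0331
grip_force: 30.0
```

>>> {"op": "play_rows", "data": {"angular": [[0, 0, 0], [0, 0, 0], [0, 0, 0], [0, 0, 0], [0, 0, 0], [0, 0, 0], [0, 0, 0]], "slide": [[0, 0, -20], [0, 0, -20], [0, 0, -25], [0, 0, -25], [0, 0, -30], [0, 0, -25], [0, 0, 0]], "fingers": [30, 30, 30, 30, 30, 30, 30]}}

```text
time: 31.9
tcp_pos: [0.3964, -0.1168, 0.4669]
tcp_rot: [179.7, 0.1, 111.1]
force: [0.4, -0.1, -1.6]
grip_width: 0.0332
grip_force: 30.0
```

```bash
python3 go.py .497 .0999 .465
```

```text
t 31.9 pos [ 0.3964 -0.1168  0.4669] rot [1.7973e+02 5.0000e-02 1.1107e+02] F [ 0.4 -0.1 -1.6] w 0.0332 29.97058779001236
delta mm [166.1 171.8   2.5] rot [ 0.27  0.05 -0.03]
```

>>> {"op": "play_rows", "data": {"angular": [[0, 0, 0], [0, 0, 0], [0, 0, 0], [0, 0, 0], [0, 0, 0], [0, 0, 0], [0, 0, 0], [0, 0, 0], [0, 0, 0], [0, 0, 0]], "slide": [[15, 15, 0], [20, 20, 0], [25, 25, 0], [25, 26, 0], [25, 26, 0], [25, 26, 0], [20, 21, 0], [11, 12, 0], [0, 0, 0], [0, 0, 0]], "fingers": [30, 30, 30, 30, 30, 30, 30, 30, 30, 30]}}

```text
time: 32.9
tcp_pos: [0.4956, 0.0989, 0.4641]
tcp_rot: [-179.9, 0.0, 111.0]
force: [-0.2, -0.6, -0.1]
grip_width: 0.0335
grip_force: 30.0
```

```bash
python3 go.py .497 .0999 .288
```

```text
t 32.9 pos [0.4956 0.0989 0.4641] rot [-1.799e+02  3.000e-02  1.110e+02] F [-0.2 -0.6 -0.1] w 0.0335 29.967636466026306
delta mm [  0.5   2.  176.1] rot [-0.1   0.03 -0.1 ]
```

>>> {"op": "play_rows", "data": {"angular": [[0, 0, 0], [0, 0, 0], [0, 0, 0], [0, 0, 0], [0, 0, 0], [0, 0, 0], [0, 0, 0], [0, 0, 0], [0, 0, 0], [0, 0, 0]], "slide": [[0, 0, 20], [0, 0, 30], [0, 0, 30], [0, 0, 30], [0, 0, 25], [0, 0, 20], [0, 0, 12], [0, 0, 6], [0, 0, 3], [0, 0, 0]], "fingers": [30, 30, 30, 30, 30, 30, 30, 30, 30, 30]}}

```text
time: 33.9
tcp_pos: [0.4962, 0.0996, 0.2891]
tcp_rot: [180.0, 0.0, 111.0]
force: [0.5, 0.8, -0.8]
grip_width: 0.033
grip_force: 30.0
```

```bash
python3 go.py .497 .0999 .288
```

```text
t 33.9 pos [0.4962 0.0996 0.2891] rot [179.96   0.   111.02] F [ 0.5  0.8 -0.8] w 0.033 29.97012823820114
delta mm [-0.   0.8  1.1] rot [ 0.04  0.   -0.08]
```

>>> {"op": "play_rows", "data": {"angular": [[0, 0, 0], [0, 0, 0], [0, 0, 0], [0, 0, 0], [0, 0, 0], [0, 0, 0], [0, 0, 0], [0, 0, 0], [0, 0, 0], [0, 0, 0]], "slide": [[0, 0, 1], [0, 0, 0], [0, 0, 0], [0, 0, 0], [0, 0, -25], [0, 0, -35], [0, 0, -35], [0, 0, -35], [0, 0, -35], [0, 0, -30]], "fingers": [47, 47, 47, 47, 47, 50, 50, 50, 50, 50]}}

```text
time: 34.9
tcp_pos: [0.4959, 0.0997, 0.4847]
tcp_rot: [179.9, -0.0, 111.0]
force: [0.3, 0.1, -1.0]
grip_width: 0.0503
grip_force: 0.0
```

>>> {"op": "play_rows", "data": {"angular": [[0, 0, 0], [0, 0, 0], [0, 0, 0], [0, 0, 0], [0, 0, 0], [0, 0, 0], [0, 0, 0]], "slide": [[30, 8, 0], [40, 10, 0], [40, 12, 0], [40, 12, 0], [40, 12, 0], [30, 8, 0], [0, 0, 0]], "fingers": [0, 0, 0, 0, 0, 0, 0]}}

```text
time: 35.6
tcp_pos: [0.4735, 0.3326, 0.482]
tcp_rot: [-180.0, -0.0, 111.4]
force: [0.4, -0.0, -1.7]
grip_width: 0.0013
grip_force: 0.0
```

```bash
python3 see.py; python3 go.py .4746 .3303 .366; python3 - <<'E'
from h import *
c=cam('top'); save(c,'packed',(90,150,350,345),3)
E
```

```text
top 0.117 px [233. 201.] n 232 [0.6123 0.1395] size [0.031 0.032]
top 0.117 px [201. 218.] n 218 [0.5795 0.1976] size [0.031 0.03 ]
top 0.117 px [243. 232.] n 238 [0.5524 0.1183] size [0.032 0.03 ]
top 0.117 px [252. 263.] n 253 [0.4957 0.0986] size [0.033 0.033]
top 0.117 px [219. 269.] n 242 [0.4851 0.1603] size [0.032 0.032]
t 35.7 pos [0.4746 0.3279 0.4825] rot [-1.7997e+02  4.0000e-02  1.1113e+02] F [-0.5 -1.   0.1] w 0.0001 0.0
delta mm [  2.3   0.9 116.4] rot [-0.03  0.04  0.03]
```

View pics/packed.png

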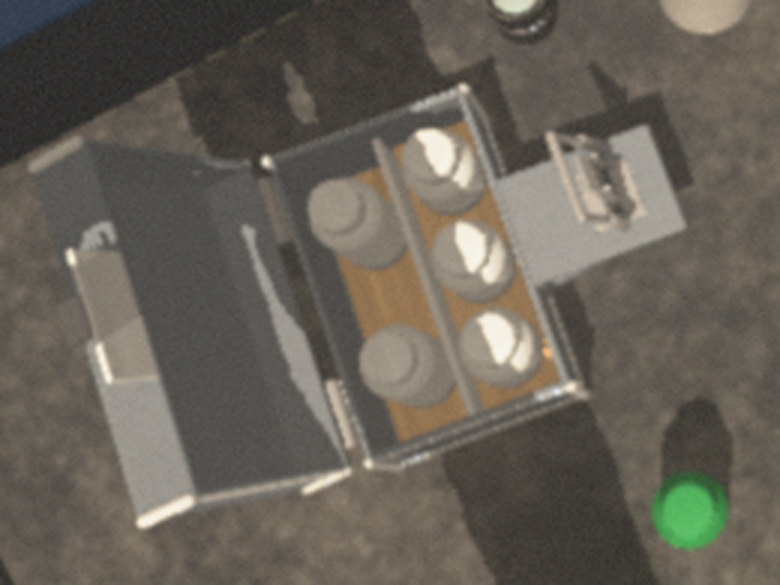

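All five cans stand in their rows (caps at 0.117 m); lid open at left, latch at crop (600,185). Go down behind the lid and push.

>>> {"op": "play_rows", "data": {"angular": [[0, 0, 0], [0, 0, 0], [0, 0, 0], [0, 0, 0], [0, 0, 0], [0, 0, 0]], "slide": [[3, 1, 20], [0, 0, 30], [0, 0, 30], [0, 0, 25], [0, 0, 11], [0, 0, 0]], "fingers": [0, 0, 0, 0, 0, 0]}}

```text
time: 36.35
tcp_pos: [0.475, 0.3295, 0.366]
tcp_rot: [-179.9, 0.1, 110.9]
force: [0.9, 0.6, -0.2]
grip_width: 0.0009
grip_force: 0.0
```

>>> {"op": "play_rows", "data": {"angular": [[0, 0, 0], [0, 0, 0], [0, 0, 0], [0, 0, 0], [0, 0, 0], [0, 0, 0], [0, 0, 0], [0, 0, 0], [0, 0, 0], [0, 0, 0]], "slide": [[-8, 0, 0], [-8, 0, 0], [-8, 0, 0], [-8, 0, 0], [-8, 0, 0], [-8, 0, 0], [-8, 0, 0], [-8, 0, 0], [-8, 0, 0], [-8, 0, 0]], "fingers": [0, 0, 0, 0, 0, 0, 0, 0, 0, 0]}}

```text
time: 37.35
tcp_pos: [0.5039, 0.2561, 0.3677]
tcp_rot: [179.9, -0.1, 111.1]
force: [-2.7, 5.9, 6.9]
grip_width: 0.0005
grip_force: 3.7
```

>>> {"op": "play_rows", "data": {"angular": [[0, 0, 0], [0, 0, 0], [0, 0, 0], [0, 0, 0], [0, 0, 0], [0, 0, 0], [0, 0, 0], [0, 0, 0], [0, 0, 0], [0, 0, 0]], "slide": [[-9, 0, 0], [-9, 0, 0], [-9, 0, 0], [-9, 0, 0], [-9, 0, 0], [-9, 0, 0], [-9, 0, 0], [-9, 0, 0], [-9, 0, 0], [-9, 0, 0]], "fingers": [0, 0, 0, 0, 0, 0, 0, 0, 0, 0]}}

```text
time: 38.35
tcp_pos: [0.5361, 0.171, 0.3666]
tcp_rot: [-180.0, 0.0, 111.0]
force: [-0.6, 0.1, 0.7]
grip_width: 0.0003
grip_force: 0.2
```

```bash
python3 go.py .543 .153 .366; python3 - <<'E'
from h import *
c=cam('side'); save(c,'lid1',(180,180,480,460),1.6)
E
```

```text
t 38.35 pos [0.5361 0.171  0.3666] rot [-1.7998e+02  3.0000e-02  1.1103e+02] F [-0.6  0.1  0.7] w 0.0003 0.19567783903767122
delta mm [-19.3  -0.    0.7] rot [-0.02  0.03 -0.07]
```

View pics/lid1.png

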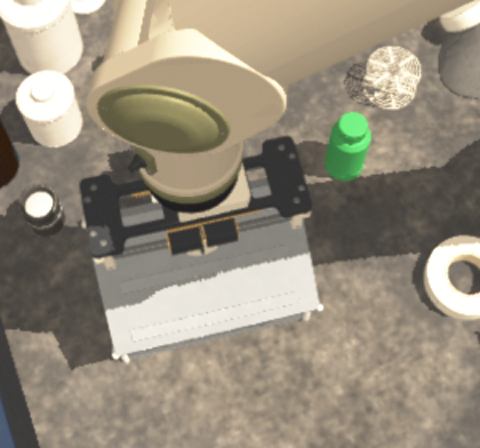

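The lid has swung past the fingers and is sinking. Back off upward and watch.

>>> {"op": "play_rows", "data": {"angular": [[0, 0, 0], [0, 0, 0], [0, 0, 0], [0, 0, 0], [0, 0, 0], [0, 0, 0], [0, 0, 0], [0, 0, 0], [0, 0, 0], [0, 0, 0]], "slide": [[20, 0, -20], [30, 0, -30], [35, 0, -30], [35, 0, -30], [35, 0, 0], [35, 0, 0], [20, 0, 0], [0, 0, 0], [0, 0, 0], [0, 0, 0]], "fingers": [0, 0, 0, 0, 0, 0, 0, 0, 0, 0]}}

```text
time: 39.4
tcp_pos: [0.4612, 0.3664, 0.4768]
tcp_rot: [180.0, 0.0, 110.9]
force: [0.5, 0.0, 0.6]
grip_width: 0.0009
grip_force: 0.0
```

>>> {"op": "play_rows", "data": {"angular": [[0, 0, 0], [0, 0, 0], [0, 0, 0], [0, 0, 0], [0, 0, 0], [0, 0, 0], [0, 0, 0], [0, 0, 0], [0, 0, 0], [0, 0, 0]], "slide": [[0, 0, 0], [0, 0, 0], [0, 0, 0], [0, 0, 0], [0, 0, 0], [0, 0, 0], [0, 0, 0], [0, 0, 0], [0, 0, 0], [0, 0, 0]], "fingers": [0, 0, 0, 0, 0, 0, 0, 0, 0, 0]}}

```text
time: 40.4
tcp_pos: [0.4604, 0.3681, 0.4767]
tcp_rot: [180.0, 0.0, 111.1]
force: [0.5, -0.3, -0.3]
grip_width: 0.0006
grip_force: 0.0
```

```bash
cat > prof.py <<'E'
from h import *
# slice through the latch/lid near s=0 in case coords (n,s,z); print profile
e=np.array([.933,.360]);n=np.array([-.360,.933]);o=np.array([.543,.153])
def run(name,show=None):
    c=cam(name);P=cloud(c);q=P.copy();d=P[...,:2]-o
    q[...,0]=d@n;q[...,1]=d@e
    m=(abs(q[...,1])<.11)&(abs(q[...,0])<.2)&(q[...,2]>.07)&(q[...,2]<.27)
    L=q[m]
    for lo in np.arange(-.17,.08,.01):
        b=L[(L[:,0]>=lo)&(L[:,0]<lo+.01)]; a=b[abs(b[:,1])<.03]; f=b[(abs(b[:,1])>.05)]
        if len(a): print(name,f'n {lo:.2f}','mid z max %.4f med %.4f'%(a[:,2].max(),np.median(a[:,2])),'s[%.3f %.3f]'%(b[b[:,2]>.1,1].min(initial=9),b[b[:,2]>.1,1].max(initial=-9)),'off med %.4f'%(np.median(f[:,2]) if len(f) else 0))
    if show: save(c,*show)
E
python3 - <<'E'
import prof
prof.run('top',('lt',(170,170,350,300),4)); prof.run('side',('ls',(220,220,400,340),4))
E
```

```text
top n -0.17 mid z max 0.0921 med 0.0877 s[9.000 -9.000] off med 0.0000
top n -0.16 mid z max 0.0928 med 0.0878 s[9.000 -9.000] off med 0.0000
top n -0.15 mid z max 0.1207 med 0.0902 s[-0.024 0.030] off med 0.0000
top n -0.14 mid z max 0.1613 med 0.1238 s[-0.029 0.032] off med 0.0000
top n -0.13 mid z max 0.1685 med 0.1455 s[-0.028 0.031] off med 0.0000
top n -0.12 mid z max 0.1776 med 0.1708 s[-0.027 0.029] off med 0.0000
top n -0.11 mid z max 0.1048 med 0.0881 s[-0.009 0.012] off med 0.0000
top n -0.10 mid z max 0.1048 med 0.0892 s[-0.011 0.012] off med 0.0000
top n -0.09 mid z max 0.0913 med 0.0883 s[9.000 -9.000] off med 0.0000
top n -0.08 mid z max 0.0936 med 0.0886 s[-0.106 0.108] off med 0.1040
top n -0.07 mid z max 0.1303 med 0.1259 s[-0.107 0.108] off med 0.1256
top n -0.06 mid z max 0.1317 med 0.1279 s[-0.104 0.105] off med 0.1275
top n -0.05 mid z max 0.1330 med 0.1277 s[-0.104 0.106] off med 0.1272
top n -0.04 mid z max 0.1304 med 0.1269 s[-0.104 0.106] off med 0.1266
top n -0.03 mid z max 0.1303 med 0.1268 s[-0.104 0.106] off med 0.1267
top n -0.02 mid z max 0.1305 med 0.
[... 758 characters left out ...]
 max 0.1584 med 0.0935 s[-0.031 0.031] off med 0.0000
side n -0.13 mid z max 0.1710 med 0.1047 s[-0.030 0.030] off med 0.0000
side n -0.12 mid z max 0.1793 med 0.0916 s[-0.029 0.028] off med 0.0000
side n -0.11 mid z max 0.1061 med 0.0894 s[-0.010 0.012] off med 0.0000
side n -0.10 mid z max 0.1075 med 0.0898 s[-0.012 0.011] off med 0.0000
side n -0.09 mid z max 0.0930 med 0.0894 s[9.000 -9.000] off med 0.0000
side n -0.07 mid z max 0.1320 med 0.1277 s[-0.080 0.107] off med 0.1272
side n -0.06 mid z max 0.1334 med 0.1287 s[-0.059 0.104] off med 0.1281
side n -0.05 mid z max 0.1332 med 0.1289 s[-0.027 0.104] off med 0.1281
side n -0.04 mid z max 0.1313 med 0.1278 s[0.007 0.104] off med 0.1274
```

View pics/lt.png

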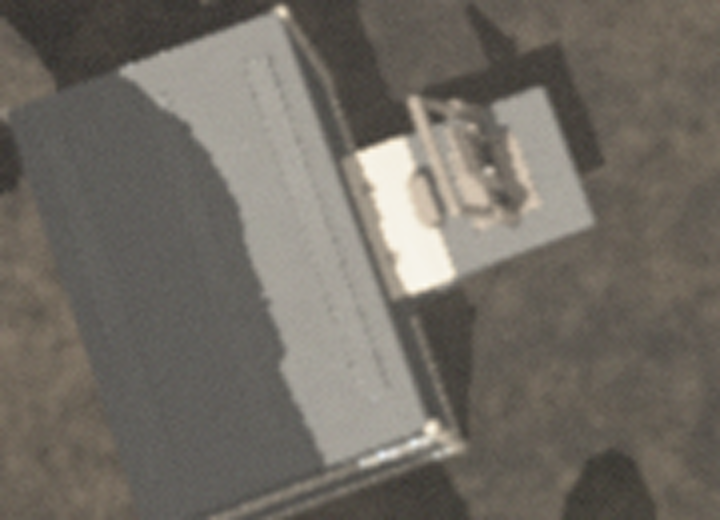

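View pics/ls.png

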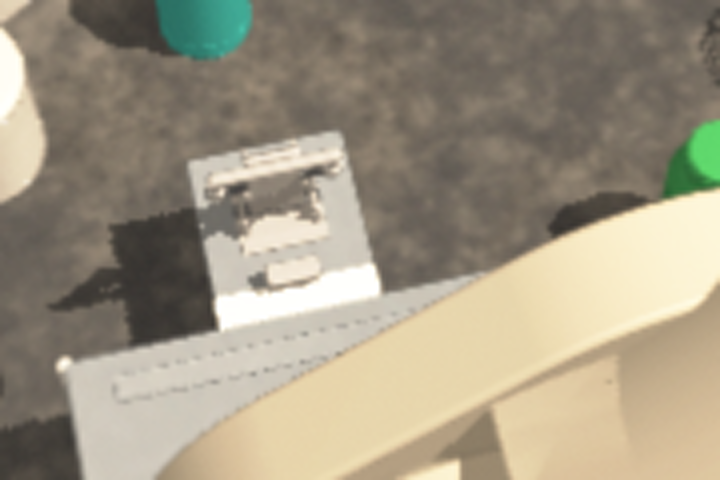

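```bash
python3 - <<'E'
from prof import *
for name in('top','side'):
    c=cam(name);P=cloud(c);d=P[...,:2]-o
    q=np.dstack([d@n,d@e,P[...,2]]);m=(abs(q[...,1])<.035)&(q[...,0]>-.165)&(q[...,0]<-.085)&(q[...,2]>.097)
    L=q[m]
    for zl in np.arange(.1,.185,.008):
        b=L[(L[:,2]>=zl)&(L[:,2]<zl+.008)]
        a=b[abs(b[:,1])<.013]; w=b[abs(b[:,1])>.019]
        f=lambda v:'%d n[%.3f %.3f]'%(len(v),*np.percentile(v[:,0],[5,95])) if len(v)>2 else '-'
        print(name,'z%.3f'%zl,'mid',f(a),'wires',f(w),'s [%.3f %.3f]'%(b[:,1].min(initial=0),b[:,1].max(initial=0)))
E
python3 go.py .543 .153 .475
```

```text
top z0.100 mid 61 n[-0.104 -0.095] wires - s [-0.016 0.019]
top z0.108 mid - wires - s [-0.017 0.000]
top z0.116 mid 27 n[-0.138 -0.132] wires 18 n[-0.141 -0.134] s [-0.029 0.033]
top z0.124 mid 12 n[-0.137 -0.131] wires 21 n[-0.138 -0.133] s [-0.029 0.029]
top z0.132 mid 10 n[-0.136 -0.130] wires 37 n[-0.135 -0.126] s [-0.029 0.030]
top z0.140 mid 13 n[-0.136 -0.131] wires 13 n[-0.133 -0.127] s [-0.028 0.030]
top z0.148 mid 15 n[-0.135 -0.130] wires 12 n[-0.126 -0.122] s [-0.027 0.028]
top z0.156 mid 42 n[-0.131 -0.125] wires 12 n[-0.124 -0.119] s [-0.027 0.028]
top z0.164 mid 31 n[-0.126 -0.117] wires 17 n[-0.120 -0.114] s [-0.027 0.029]
top z0.172 mid 47 n[-0.117 -0.112] wires 30 n[-0.117 -0.112] s [-0.026 0.029]
top z0.180 mid - wires - s [0.000 0.000]
side z0.100 mid 92 n[-0.131 -0.094] wires - s [-0.019 0.020]
side z0.108 mid 24 n[-0.130 -0.129] wires - s [-0.016 0.017]
side z0.116 mid 28 n[-0.135 -0.128] wires 10 n[-0.136 -0.131] s [-0.031 0.028]
side z0.124 mid 27 n[-0.130 -0.127] wires 10 n[-0.136 -0.128] s [-0.023 0.031]
side z0.132 mid 26 n[-0.129 -0.127] wires 18 n[-0.129 -0.124] s [-0.030 0.030]
side z0.140 mid - wires 3 n[-0.127 -0.125] s [-0.028 0.030]
side z0.148 mid - wires 3 n[-0.122 -0.120] s [-0.026 0.025]
side z0.156 mid 10 n[-0.133 -0.123] wires - s [-0.027 0.027]
side z0.164 mid 33 n[-0.125 -0.112] wires 4 n[-0.117 -0.112] s [-0.025 0.028]
side z0.172 mid 52 n[-0.116 -0.111] wires 36 n[-0.116 -0.111] s [-0.029 0.028]
side z0.180 mid - wires - s [0.000 0.000]
t 40.6 pos [0.4605 0.368  0.4767] rot [179.99   0.   111.05] F [-0.4  0.8 -0.1] w 0.0003 0.0
delta mm [-2.303e+02 -2.000e-01  1.700e+00] rot [ 0.01  0.   -0.05]
```

>>> {"op": "play_rows", "data": {"angular": [[0, 0, 0], [0, 0, 0], [0, 0, 0], [0, 0, 0], [0, 0, 0], [0, 0, 0], [0, 0, 0], [0, 0, 0], [0, 0, 0], [0, 0, 0]], "slide": [[-35, 0, 0], [-40, 0, 0], [-45, 0, 0], [-45, 0, 0], [-45, 0, 0], [-45, 0, 0], [-45, 0, 0], [-45, 0, 0], [-30, 0, 0], [-15, 0, 0]], "fingers": [40, 40, 40, 40, 40, 40, 40, 40, 40, 40]}}

```text
time: 41.6
tcp_pos: [0.601, 0.0009, 0.477]
tcp_rot: [180.0, 0.1, 110.8]
force: [-0.5, 0.2, -0.5]
grip_width: 0.0403
grip_force: 0.0
```

>>> {"op": "play_rows", "data": {"angular": [[0, 0, 0], [0, 0, 0], [0, 0, 0], [0, 0, 0], [0, 0, 0]], "slide": [[0, 0, 20], [0, 0, 30], [0, 0, 20], [0, 0, 10], [0, 0, 0]], "fingers": [40, 40, 40, 40, 40]}}

```text
time: 42.1
tcp_pos: [0.6003, 0.0049, 0.3957]
tcp_rot: [-179.9, -0.0, 111.1]
force: [-0.1, 0.4, 0.1]
grip_width: 0.04
grip_force: 0.0
```

```bash
python3 go.py .6006 .0037 .336
```

```text
t 42.1 pos [0.6003 0.0049 0.3957] rot [-1.7988e+02 -4.0000e-02  1.1110e+02] F [-0.1  0.4  0.1] w 0.04 0.0
delta mm [-1.3 -0.  59.7] rot [-0.12 -0.04 -0.  ]
```

>>> {"op": "play_rows", "data": {"angular": [[0, 0, 0], [0, 0, 0], [0, 0, 0], [0, 0, 0], [0, 0, 0], [0, 0, 0]], "slide": [[-1, 0, 15], [0, 0, 20], [0, 0, 15], [0, 0, 8], [0, 0, 2], [0, 0, 0]], "fingers": [40, 40, 40, 40, 40, 40]}}

```text
time: 42.7
tcp_pos: [0.601, 0.003, 0.3368]
tcp_rot: [180.0, 0.0, 111.0]
force: [-0.0, -0.3, -0.1]
grip_width: 0.0402
grip_force: 0.0
```

>>> {"op": "play_rows", "data": {"angular": [[0, 0, 0], [0, 0, 0], [0, 0, 0], [0, 0, 0], [0, 0, 0], [0, 0, 0], [0, 0, 0], [0, 0, 0], [0, 0, 0], [0, 0, 0]], "slide": [[6, 0, 0], [6, 0, 0], [6, 0, 0], [6, 0, 0], [6, 0, 0], [6, 0, 0], [6, 0, 0], [6, 0, 0], [6, 0, 0], [6, 0, 0]], "fingers": [40, 40, 40, 40, 40, 40, 40, 40, 40, 40]}}

```text
time: 43.7
tcp_pos: [0.5791, 0.0596, 0.3367]
tcp_rot: [-180.0, 0.0, 111.0]
force: [0.5, 0.5, -0.8]
grip_width: 0.0398
grip_force: 0.0
```

```bash
python3 go.py .5784 .0613 .336; python3 - <<'E'
from h import *
c=cam('top'); save(c,'loop1',(190,170,370,305),4)
E
```

```text
t 43.7 pos [0.5791 0.0596 0.3367] rot [-180.      0.    111.05] F [ 0.5  0.5 -0.8] w 0.0398 0.0
delta mm [ 1.9 -0.1  0.7] rot [-0.    0.   -0.05]
```

View pics/loop1.png

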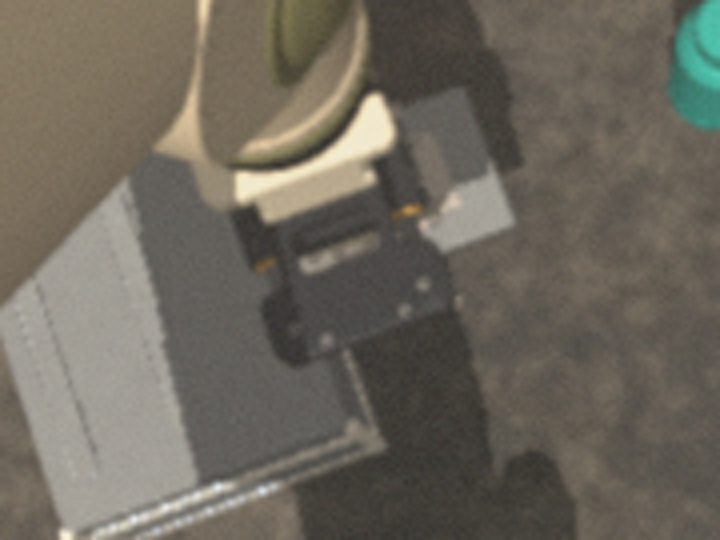

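The gripper hides the latch (about crop 340,250). Rise and move off to look.

>>> {"op": "play_rows", "data": {"angular": [[0, 0, 0], [0, 0, 0], [0, 0, 0], [0, 0, 0], [0, 0, 0], [0, 0, 0], [0, 0, 0], [0, 0, 0], [0, 0, 0], [0, 0, 0]], "slide": [[0, 0, -15], [0, 0, -30], [0, 0, -30], [0, 0, -20], [35, 0, 0], [40, 0, 0], [45, 0, 0], [45, 0, 0], [35, 0, 0], [20, 0, 0]], "fingers": [40, 40, 40, 0, 0, 0, 0, 0, 0, 0]}}

```text
time: 44.75
tcp_pos: [0.4988, 0.2676, 0.4315]
tcp_rot: [-180.0, -0.0, 111.2]
force: [-0.0, 0.4, -0.1]
grip_width: 0.0
grip_force: 0.0
```

```bash
cat > lat.py <<'E'
from prof import *
for name in('top','side'):
    c=cam(name);P=cloud(c);d=P[...,:2]-o
    q=np.dstack([d@n,d@e,P[...,2]]);m=(abs(q[...,1])<.04)&(q[...,0]>-.24)&(q[...,0]<-.075)&(q[...,2]>.093)&(q[...,2]<.22)
    L=q[m]
    for a0 in np.arange(-.23,-.075,.01):
        b=L[(L[:,0]>=a0)&(L[:,0]<a0+.01)]
        a=b[abs(b[:,1])<.013]; w=b[abs(b[:,1])>.019]
        f=lambda v:'%d z[%.3f %.3f]'%(len(v),*np.percentile(v[:,2],[5,95])) if len(v)>2 else '-'
        if len(b)>3: print(name,'n%.3f'%a0,'mid',f(a),'wires',f(w),'s [%.3f %.3f]'%(b[:,1].min(),b[:,1].max()))
    if name=='side': import sys; save(c,sys.argv[1],(220,220,400,340),4)
E
python3 lat.py loop2; python3 go.py .543 .153 .336
```

```text
top n-0.150 mid 4 z[0.093 0.094] wires 6 z[0.102 0.122] s [-0.024 0.029]
top n-0.140 mid 84 z[0.120 0.159] wires 57 z[0.120 0.126] s [-0.030 0.033]
top n-0.130 mid 68 z[0.135 0.167] wires 40 z[0.114 0.121] s [-0.029 0.031]
top n-0.120 mid - wires 34 z[0.107 0.116] s [-0.028 0.032]
top n-0.110 mid 33 z[0.098 0.105] wires 27 z[0.100 0.107] s [-0.027 0.030]
top n-0.100 mid 44 z[0.095 0.105] wires 28 z[0.094 0.101] s [-0.027 0.029]
top n-0.090 mid 18 z[0.093 0.096] wires 22 z[0.093 0.096] s [-0.026 0.030]
t 44.85 pos [0.499  0.2677 0.4313] rot [-1.7996e+02 -4.0000e-02  1.1134e+02] F [-0.  -0.1  0.7] w 0.0008 0.0
delta mm [-122.9   -0.7   95.2] rot [-0.04 -0.04  0.24]
```

View pics/loop2.png

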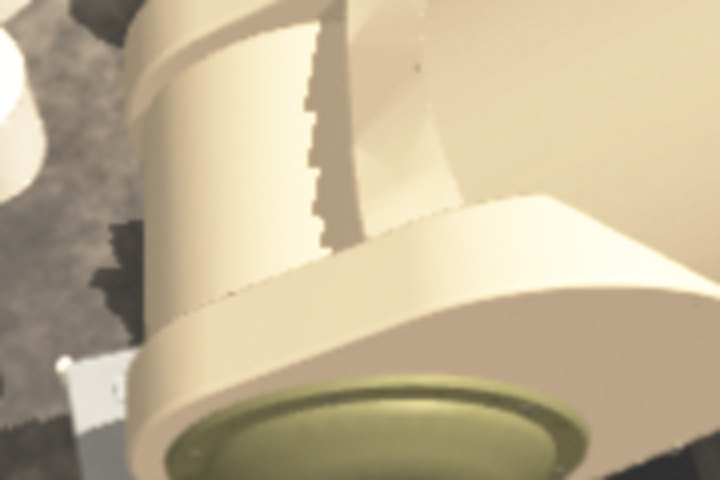

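The top depth shows the loop lying down: wires fall from z 0.123 at the pivot to 0.093 behind the keeper (side view blocked by the arm). Now go in between lid and lever.

>>> {"op": "play_rows", "data": {"angular": [[0, 0, 0], [0, 0, 0], [0, 0, 0], [0, 0, 0], [0, 0, 0], [0, 0, 0], [0, 0, 0], [0, 0, 0]], "slide": [[-30, 0, 0], [-40, 0, 0], [-40, 0, 0], [-40, 0, 0], [-35, 0, 0], [-20, 0, 0], [-8, 0, 0], [0, 0, 0]], "fingers": [0, 0, 0, 0, 0, 0, 0, 0]}}

```text
time: 45.65
tcp_pos: [0.5769, 0.064, 0.4318]
tcp_rot: [180.0, 0.0, 110.9]
force: [0.4, 0.1, 0.0]
grip_width: 0.0002
grip_force: 0.0
```

>>> {"op": "play_rows", "data": {"angular": [[0, 0, 0], [0, 0, 0], [0, 0, 0], [0, 0, 0], [0, 0, 0], [0, 0, 0], [0, 0, 0]], "slide": [[0, 0, 20], [0, 0, 25], [0, 0, 20], [0, 0, 15], [0, 0, 10], [0, 0, 5], [0, 0, 0]], "fingers": [0, 0, 0, 0, 0, 0, 0]}}

```text
time: 46.35
tcp_pos: [0.5767, 0.0662, 0.3365]
tcp_rot: [-180.0, -0.0, 111.1]
force: [-0.7, 0.4, 1.2]
grip_width: 0.0004
grip_force: 0.0
```

```bash
python3 go.py .5754 .0690 .336; python3 - <<'E'
from prof import *
c=cam('side');P=cloud(c);d=P[...,:2]-o
save(c,'lev1',(220,200,400,335),4)
E
```

```text
t 46.35 pos [0.5767 0.0662 0.3365] rot [-1.7997e+02 -1.0000e-02  1.1109e+02] F [-0.7  0.4  1.2] w 0.0004 0.0
delta mm [ 3.1 -0.2  0.5] rot [-0.03 -0.01 -0.01]
```

View pics/lev1.png

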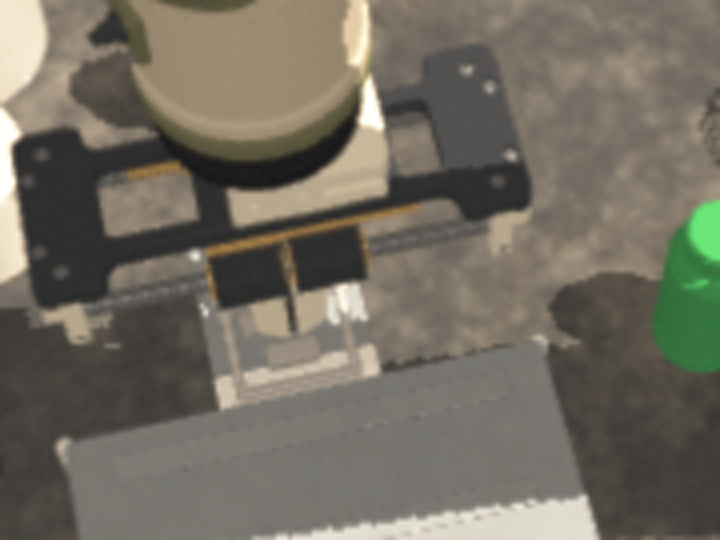

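The picture shows the loop's bar (crop 300,378) lying between keeper (293,352) and hood, closed finger between lid and lever. Push the lever outward.

>>> {"op": "play_rows", "data": {"angular": [[0, 0, 0], [0, 0, 0], [0, 0, 0], [0, 0, 0], [0, 0, 0], [0, 0, 0], [0, 0, 0], [0, 0, 0], [0, 0, 0], [0, 0, 0]], "slide": [[-8, 0, 0], [-8, 0, 0], [-8, 0, 0], [-8, 0, 1], [-6, 0, 1], [-5, 0, 1], [-6, 0, 2], [-5, 0, 2], [0, 0, 0], [0, 0, 0]], "fingers": [0, 0, 0, 0, 0, 0, 0, 0, 0, 0]}}

```text
time: 47.4
tcp_pos: [0.5962, 0.015, 0.3295]
tcp_rot: [-180.0, 0.0, 111.0]
force: [0.0, 0.8, -0.0]
grip_width: 0.0001
grip_force: 0.0
```

```bash
python3 go.py .543 .153 .336; sed -i 's/import sys; save/pass #/' lat.py; python3 lat.py
```

```text
t 47.4 pos [0.5962 0.015  0.3295] rot [-1.7998e+02  1.0000e-02  1.1103e+02] F [ 0.   0.8 -0. ] w 0.0001 0.0
delta mm [ 1.479e+02 -1.000e-01 -6.500e+00] rot [-0.02  0.01 -0.07]
top n-0.160 mid - wires 7 z[0.114 0.120] s [-0.029 -0.018]
top n-0.150 mid - wires 29 z[0.113 0.120] s [-0.029 -0.013]
top n-0.140 mid 6 z[0.101 0.109] wires 25 z[0.111 0.117] s [-0.029 -0.011]
top n-0.120 mid - wires 4 z[0.099 0.102] s [-0.026 -0.023]
top n-0.110 mid 32 z[0.099 0.105] wires 17 z[0.095 0.101] s [-0.027 0.028]
top n-0.100 mid 52 z[0.094 0.105] wires 29 z[0.093 0.098] s [-0.027 0.029]
side n-0.160 mid 3 z[0.137 0.203] wires 5 z[0.115 0.120] s [-0.030 0.026]
side n-0.150 mid 114 z[0.116 0.172] wires 66 z[0.114 0.121] s [-0.030 0.031]
side n-0.140 mid 292 z[0.103 0.184] wires 65 z[0.105 0.119] s [-0.031 0.030]
side n-0.130 mid 20 z[0.093 0.096] wires 44 z[0.104 0.113] s [-0.033 0.029]
side n-0.120 mid 5 z[0.093 0.094] wires 35 z[0.100 0.107] s [-0.029 0.034]
side n-0.110 mid 26 z[0.102 0.105] wires 34 z[0.096 0.102] s [-0.029 0.034]
side n-0.100 mid 91 z[0.094 0.106] wires 47 z[0.093 0.099] s [-0.029 0.028]
```

>>> {"op": "play_rows", "data": {"angular": [[0, 0, 0], [0, 0, 0], [0, 0, 0], [0, 0, 0], [0, 0, 0], [0, 0, 0], [0, 0, 0], [0, 0, 0]], "slide": [[-5, 0, 3], [-5, 0, 4], [-4, 0, 4], [-4, 0, 5], [-3, 0, 5], [-3, 0, 6], [-1, 0, 6], [-1, 0, 6]], "fingers": [0, 0, 0, 0, 0, 0, 0, 0]}}

```text
time: 48.3
tcp_pos: [0.6057, -0.0094, 0.2904]
tcp_rot: [180.0, 0.0, 111.0]
force: [-8.2, 2.2, 47.6]
grip_width: 0.0002
grip_force: 24.6
```

>>> {"op": "play_rows", "data": {"angular": [[0, 0, 0], [0, 0, 0], [0, 0, 0], [0, 0, 0]], "slide": [[0, 0, 2], [0, 0, 2], [0, 0, 2], [0, 0, 0]], "fingers": [0, 0, 0, 0]}}

```text
time: 48.7
tcp_pos: [0.6053, -0.0101, 0.29]
tcp_rot: [179.8, -0.1, 111.0]
force: [-16.8, 3.2, 64.7]
grip_width: 0.0003
grip_force: 32.0
```

```bash
python3 go.py .543 .153 .336; python3 lat.py
```

```text
t 48.7 pos [ 0.6053 -0.0101  0.29  ] rot [ 1.7977e+02 -1.3000e-01  1.1098e+02] F [-16.8   3.2  64.7] w 0.0003 31.954252514988184
delta mm [174.8   0.4 -45.6] rot [ 0.23 -0.13 -0.12]
top n-0.210 mid - wires 38 z[0.200 0.211] s [-0.039 -0.027]
top n-0.160 mid - wires 9 z[0.139 0.209] s [-0.039 -0.018]
top n-0.150 mid 5 z[0.096 0.104] wires 54 z[0.099 0.211] s [-0.039 -0.010]
top n-0.140 mid 53 z[0.099 0.106] wires 44 z[0.096 0.210] s [-0.029 0.030]
top n-0.130 mid 3 z[0.094 0.095] wires 17 z[0.094 0.099] s [-0.027 0.026]
top n-0.120 mid - wires 14 z[0.094 0.098] s [-0.027 0.003]
top n-0.110 mid 33 z[0.099 0.104] wires 14 z[0.094 0.098] s [-0.027 0.012]
top n-0.100 mid 52 z[0.095 0.105] wires 17 z[0.093 0.096] s [-0.027 0.013]
side n-0.200 mid - wires 22 z[0.200 0.220] s [0.025 0.040]
side n-0.190 mid - wires 21 z[0.210 0.219] s [-0.001 0.035]
side n-0.180 mid 5 z[0.125 0.175] wires 16 z[0.210 0.214] s [-0.003 0.028]
side n-0.170 mid 204 z[0.104 0.146] wires - s [-0.017 0.015]
side n-0.160 mid 122 z[0.103 0.218] wires 99 z[0.099 0.219] s [-0.039 0.031]
side n-0.150 mid 161 z[0.103 0.214] wires 187 z[0.098 0.214] s [-0.040 0.040]
side n-0.140 mid 168 z[0.096 0.212] wires 124 z[0.096 0.212] s [-0.031 0.030]
side n-0.130 mid 19 z[0.093 0.096] wires 29 z[0.096 0.100] s [-0.028 0.029]
side n-0.120 mid 3 z[0.093 0.094] wires 32 z[0.094 0.099] s [-0.029 0.028]
side n-0.110 mid 26 z[0.101 0.106] wires 29 z[0.094 0.099] s [-0.028 0.028]
side n-0.100 mid 92 z[0.094 0.105] wires 44 z[0.093 0.100] s [-0.031 0.028]
```

Lever bottomed. Back off and inspect.

>>> {"op": "play_rows", "data": {"angular": [[0, 0, 0], [0, 0, 0], [0, 0, 0], [0, 0, 0], [0, 0, 0], [0, 0, 0], [0, 0, 0], [0, 0, 0], [0, 0, 0]], "slide": [[0, 0, -5], [0, 0, -10], [0, 0, -30], [0, 0, -35], [0, 0, -35], [0, 0, -35], [0, 0, -35], [0, 0, -20], [0, 0, 0]], "fingers": [0, 0, 0, 0, 0, 0, 0, 0, 0]}}

```text
time: 49.7
tcp_pos: [0.606, -0.0095, 0.4924]
tcp_rot: [179.8, 0.1, 111.0]
force: [0.1, 0.2, -0.9]
grip_width: 0.0003
grip_force: 0.0
```

>>> {"op": "play_rows", "data": {"angular": [[0, 0, 0], [0, 0, 0], [0, 0, 0], [0, 0, 0], [0, 0, 0], [0, 0, 0], [0, 0, 0], [0, 0, 0]], "slide": [[-30, 0, 0], [-40, 0, 0], [-40, 0, 0], [-40, 0, 0], [-40, 0, 0], [-30, 0, 0], [-20, 0, 0], [0, 0, 0]], "fingers": [0, 0, 0, 0, 0, 0, 0, 0]}}

```text
time: 50.5
tcp_pos: [0.6916, -0.2362, 0.4877]
tcp_rot: [-179.8, 0.0, 110.8]
force: [-0.8, 0.2, -0.6]
grip_width: 0.0006
grip_force: 0.0
```

```bash
python3 lat.py; python3 - <<'E'
from h import *
a=cam('top')['frame'][160:310,180:360]; b=cam('side')['frame'][210:360,220:400]
cv2.imwrite('pics/final.png',cv2.resize(np.hstack([a,b])[:,:,::-1],None,fx=2.2,fy=2.2,interpolation=cv2.INTER_CUBIC))
print(ctrl.read_state()['force'])
E
```

```text
side n-0.210 mid 4 z[0.105 0.107] wires - s [-0.008 0.011]
side n-0.200 mid 69 z[0.103 0.111] wires - s [-0.012 0.012]
side n-0.190 mid 59 z[0.103 0.108] wires - s [-0.012 0.012]
side n-0.180 mid 59 z[0.102 0.108] wires - s [-0.012 0.012]
side n-0.170 mid 67 z[0.103 0.108] wires - s [-0.029 0.012]
side n-0.160 mid 70 z[0.103 0.107] wires 49 z[0.098 0.104] s [-0.031 0.031]
side n-0.150 mid 67 z[0.103 0.107] wires 48 z[0.097 0.104] s [-0.030 0.031]
side n-0.140 mid 85 z[0.094 0.107] wires 53 z[0.095 0.104] s [-0.031 0.034]
side n-0.130 mid 15 z[0.093 0.096] wires 29 z[0.095 0.101] s [-0.028 0.029]
side n-0.120 mid 6 z[0.093 0.094] wires 30 z[0.094 0.101] s [-0.029 0.028]
side n-0.110 mid 23 z[0.101 0.106] wires 30 z[0.094 0.099] s [-0.028 0.028]
side n-0.100 mid 91 z[0.094 0.106] wires 40 z[0.094 0.099] s [-0.028 0.028]
[ 0.29428288 -0.12495803  0.40672394]
```

View pics/final.png

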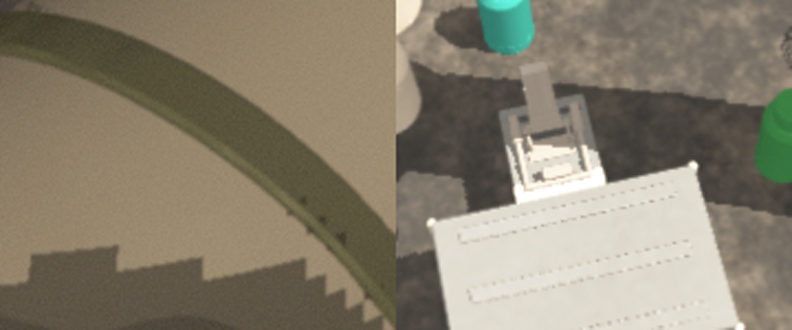

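The side view shows the lid shut, the loop around the keeper (right half, 555,175) and the lever flat (540,95), level along its whole length. Hand in.

```bash
python3 -c "
from plant import ctrl
print(ctrl.close_job())"
```

```text
the job is handed in; nothing more can be done
None
```

I packed all five film cans (three short on the block, two tall in the deep row), shut the lid, hooked the loop behind the keeper, and pressed the lever flat. I handed the job in at about 51 s of the 210 s; the hand-in gave no pass or fail, and the last camera check showed the lid closed and the lever level.

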